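# Turn a culture dish round on its viewing stand

### The arm

A 7-joint arm with a two-finger parallel gripper is mounted at the origin on a cart in front of the work surface, level with it; the furniture and walls round the work are solid. World frame = base frame: x ahead of the robot, y to its left, z up, the work surface at z = 0. Lengths are in m, angles in rad, forces in N, time in s.
With the tool pointing down it reaches from about 0.425 to 0.925 m from the base axis. Payload 6.8 kg.
Tool frame: the origin (TCP) lies between the finger pads; the fingertips stand r.tip_reach ahead of it and the grasp point (between the pads) lies 11 mm behind it (r.tip_reach is the distance from the TCP to the fingertips, in m); z points along the fingers, y is the direction in which the jaws open and shut (so a half turn about z gives the same grasp; the last joint's range is limited). The gripper opens to 85 mm and grips with 20 to 120 N. Pads are 22 mm wide; open, the fingers measure 114 mm over their backs; the gripper's body (76 mm by 85 mm) begins 54 mm behind the grasp point. The pads swing forward as they close: fully open they stand 13 mm farther back than shut.
Start: joints at [1.214, 0.477, 0.022, 1.555, -0.011, 1.109, -0.083], TCP at [0.166, -0.654, 0.2] pointing down, gripper open.
Joint ranges: [-2.96, 2.96], [-0.34, 2.1], [-1.41, 1.46], [0.24, 2.44], [-1.37, 4.51], [0.17, 1.92], [-2.96, 2.96]. Speed limits (rad/s): [2.39, 2.39, 3.14, 3.14, 3.14, 3.14, 3.14].

### API

Orientations are given as a rotation vector (axis times angle).
In Python, from bench import r, eyes, spotter gives the robot as it stands.
- The arm moves only by the tool carry_out, never from a script. Its argument "series" is text: rows parted by semicolons, each of 5 numbers parted by spaces: the shift along the tool's x, y, z in cm, then the turn about the tool's z in rad, then the opening, from 0 (shut) to 1 (fully open). In form: x y z yaw gripper; .... A call has 1 to 8 rows; each row shifts and turns the commanded pose from where the row before left it, along the tool's axes as they then stand; what a row does not reach is not made up. A row lasts 1/8 s, in which the tool goes at most 62.5 mm and 10.7 degrees, less where a joint would pass 70% of its speed; a pose out of reach is approached as far as the arm can. A call with a gripper value outside its range is refused whole. The fingers move at their own pace and stop on an object; "grip_force" is the grip in N (left out, the last holds). Time passes only in rows, so rows that do not move let the fingers close. It gives the time, the measured TCP pose, the force and the opening at its end, in the units of the state.
- r.get_obs(): the state, without advancing time (a new reading comes with each control period).
- eyes.grab_frame(name): name is "side" or "top"; returns a dict with "color" (400x640x3 uint8, blue, green, red), "intrinsics" (3x3 intrinsics, pixels), "R" (3x3) and "t" (3): a world point X has camera coordinates R X + t. Camera axes: x right, y down, z forward; pixel columns grow to the right and rows downward; lengths in m; the calibration is good to about 2 mm. A picture is of the moment at which its call begins. There is no depth.
- r.hand_in(): hands the job in, once; it reports no verdict.
Trained networks look in a picture, given as the dict that the camera call returned (one of the last four; its "shot" number tells which), for a name from the list of things; names that differ only in an ending like _2 or _b are one class to them, and where a whole thing is asked for, a point or a joint stands for the part that bears it (a point fixed in the world has none). Each returns a list of dicts, best first, with "confidence" (0 to 1); they miss things now and then, are a little off and sometimes report something else, mostly with a low value. They report only what shows in the picture. A call takes as long as a camera call. They do not tell look-alikes from the thing itself.
- spotter.search_frame(picture, query): "uv" ([column, row] in pixels, amid what is visible of it).
- spotter.trace(picture, query): "pixels" (400x640 bool, what is visible of it) and "uv" ([column, row] in pixels, amid what is visible of it).
- spotter.mark_of(picture, query): "uv" ([column, row] in pixels: a listed point, or the origin of a listed thing).
The state is a dict: "clock": time; "joints": joint angles; "qvel": joint speeds; "tau": joint torques, N m; "tcp_pos": TCP position; "orientation": TCP orientation; "contact_force": force on the tool from outside, world axes, zero at the start; "moment": the same for the moment, N m; "grip_width": finger opening in m.
Only numpy, scipy, OpenCV 4.12 (cv2) and the standard library are available. Lean on these libraries where they do the work, as an engineer would, in place of code of your own. Each camera call takes 0.05 s, during which the arm holds its last target.

### The job

The culture dish leaning in the viewing stand shows its lid; turn it over so that its base with the blue spot faces outward, seated back in the cradle and leaning flat against the rest. Then swing the stand's clip all the way down across the front of the dish to secure it. Do not knock the other dish, the bottle or the timer about.

Things in the scene. Friction and masses are not known exactly. Their poses are not given: they have to be found in the camera images.
- viewing_stand: Viewing stand, fixed to the bench: grey base plate 130 x 130 mm, 11 mm high, on which the tilted seat stands. Origin on the bench under the seat's origin, 45 mm below it; z up; the front of the stand (where the dish faces) is its -x, y to the left as seen from the front. The plate reaches from x = -55 to +75 mm and y = +-65 mm.
- stand_seat: Tilted seat of the stand, fixed to it, leaning back 22 degrees. Origin at the bottom of the black V cradle, on the front face of the aluminium back rest; x points back into the rest, -x outward, y left seen from the front, z up along the rest. Each side of the V rises 30 degrees, 27 mm wide, 20 mm deep; small lip 4 mm high at its front (x = -19 to -22 mm, within 11 mm of the middle).
- seat_spot (a point): Where the centre of a seated dish lies, whichever face is outward: x = -7, y = 0, z = 31 mm in the seat's frame, same axes. The dish's top edge is then at z = 59 mm of the seat.
- rest_gap (a point): Middle of the gap in the top of the back rest (seat x = 2.5, y = 0, z = 33 mm). The rest is 5 mm thick (seat x = 0 to 5 mm), solid up to z = 22 mm; above that only two arms, at y = 18 to 29 mm on either side, rise to z = 44 mm, so that a finger fits behind the dish between them.
- dish_center (a point): Centre, half-way through its thickness, of the clear round culture dish with pale yellow filling, loose, 20 to 45 g: 55 mm in diameter (its lid rim looks 58 mm), 14 mm thick. z points out of the lid, -z out of the base, which bears a round blue spot 18 mm wide. At the start it is seated with the lid (+z) outward, to the front of the stand.
- dish_base (a point): Centre of the dish's base face (the blue spot), 7 mm from dish_center along -z.
- clip (a joint): Angle of the steel clip arm, rad: 0 = fully down, level across the front of the dish (end stop); 1.57 = upright; starts open at 1.75 to 2.2, leaning away to the right seen from the front (end stop 2.4). Stiff (0.04 N m), stays where it is left. At angle q the arm points along (cos q, sin q) in the seat's (y, z).
- clip_hinge (a point): A point on the clip's turning axis, which runs along the seat's x, at seat x = -19, y = -44, z = 16 mm. The arm from it is 8 mm wide, 4 mm thick (seat x = -17 to -21 mm) and 60 mm long; it clears the seated dish by 3 mm.
- clip_pin (a point): The orange handle pin at the end of the clip arm: round, 10 mm in diameter, sticking 26 mm out of the arm to the front (seat x = -21 to -47 mm), 55 mm from the clip's axis. The point lies on its centre line half-way out (seat x = -34 mm). It can be pushed or pinched.
- other_dish_center (a point): Bystander: another dish with a pink filling, 58 mm in diameter, 15 mm high, flat on the bench; the point is its centre.
- culture_bottle_center (a point): Bystander: culture bottle with brown contents and a foil cap, 53 mm in diameter, 118 mm high, upright on the bench; the point is its centre.
- timer_center (a point): Bystander: white bench timer with buttons, 64 x 70 x 18 mm, on the bench; the point is its centre.
Things that resemble listed ones, but are neither listed nor needed, are in the scene too. There is more than one size of the viewing_stand; the job needs the larger.

How it is judged:
On the way, in this order (a step that is already met when the one before it is completed fails the run):
1. the dish is turned over and seated in the cradle, base outward (x of dish_center in the frame of stand_seat between -0.012 and -0.004 m and y of dish_center in the frame of stand_seat between -0.004 and 0.004 m and z of dish_center in the frame of stand_seat between 0.028 and 0.035 m and x of dish_base in the frame of stand_seat below -0.01 m and angle between the z axis of dish_center and the x axis of stand_seat, either way round below 0.15 rad and linear speed of dish below 0.02 m/s), for 0.2 s.
2. the clip is fully down across the dish (value of joint clip below 0.1 rad), for 0.2 s.
At the end, for the whole second after the job is handed in: The dish sits at rest in the cradle with its base (blue spot) outward, its face within 0.15 rad of the rest's plane, its centre within 4 mm of the middle sideways, -5/+3 mm of touching the rest, -3/+4 mm of its seated height; the clip is down, within 0.1 rad of its stop (all of step 1 and value of joint clip below 0.1 rad and angular speed of dish below 0.2 rad/s).
It fails at once if the other dish is moved more than 20 mm (distance of other_dish_center from where it was at the start of the episode above 0.02 m).
It fails at once if the culture bottle is moved more than 20 mm (distance of culture_bottle_center from where it was at the start of the episode above 0.02 m).
It fails at once if the timer is moved more than 20 mm (distance of timer_center from where it was at the start of the episode above 0.02 m).
It also fails if it takes over 64 s, if anything falls off the work surface, if the arm or the gripper's body presses on something with over 40 N, if the wrist force passes 120 N, or if a joint passes its speed limit or range.

## Working session

There is one attempt and no reset: what is moved stays moved. The work goes in short steps, Python scripts to look and compute and a tool call to move; the robot and the scene stay as the last step left them, time stands still between calls to the robot, and variables do not carry over. Pictures are saved under pics/ and viewed, and the job is handed in when it is done.

Besides the shell and the picture viewer there is one more tool, called after "Call:" by a JSON object that holds its "api" and its "payload". carry_out: Moves the arm, as the interface text tells. Its arguments: {"type":"object","properties":{"series":{"type":"string"},"grip_force":{"type":"number"}},"required":["series"]}

```bash
ls; mkdir -p pics; python3 - <<'E'
from bench import r, eyes, spotter
import cv2
print(r.get_obs(), r.tip_reach)
for n in ("side","top"):
    f=eyes.grab_frame(n); cv2.imwrite(f"pics/{n}0.png",f["color"])
    print(n,f["intrinsics"],f["R"],f["t"],f.get("shot"))
    for q in ["viewing_stand","stand_seat","seat_spot","rest_gap","dish_center","clip_hinge","clip_pin","other_dish_center","culture_bottle_center","timer_center"]:
        print(q,[(d["uv"],round(d["confidence"],2)) for d in spotter.mark_of(f,q)])
E
```

```text
pics
{'clock': 0.0, 'joints': array([ 1.21392427,  0.4777992 ,  0.02238759,  1.55642429, -0.01148873,
        1.10930236, -0.08311364]), 'qvel': array([ 2.18503703e-04,  1.08338251e-04,  1.23935103e-05, -2.88236746e-04,
       -1.16929884e-03,  1.14301159e-03, -2.47713719e-04]), 'tau': array([ 4.17069832e-04, -5.96444929e+01,  1.60814691e+00, -2.81193513e+01,
        1.24909295e-02,  9.39056132e-03,  1.16938885e-06]), 'tcp_pos': array([ 0.16598783, -0.65361824,  0.19853878]), 'orientation': array([-3.11557768e+00, -3.89499145e-01,  6.08333204e-04]), 'contact_force': array([ 0.1220359 , -1.02878038,  0.90715791]), 'moment': array([ 0.01622093,  0.0500148 , -0.08307602]), 'grip_width': 0.08539869374354} 0.008
side [[387.07080343   0.         317.39189946]
 [  0.         387.07080343 199.10442258]
 [  0.           0.           1.        ]] [[ 0.9071794  -0.42046169  0.01541142]
 [-0.24209412 -0.55159436 -0.7982068 ]
 [ 0.34411623  0.72038575 -0.60218634]] [-0.55136862  0.23446392  0.66646799] 1
viewing_stand [([262.9, 238.2], 0.79), ([251.7, 196.2], 0.64)]
stand_seat [([256.7, 216.4], 0
[... 678 characters left out ...]
8  0.02111749]
 [-0.99621324 -0.02932749 -0.08184785]
 [ 0.08241754 -0.01877147 -0.99642109]] [0.02580606 0.62951742 1.14144784] 2
viewing_stand [([309.9, 256.0], 0.95), ([234.2, 247.7], 0.77)]
stand_seat [([309.1, 255.1], 0.85), ([235.4, 245.7], 0.6)]
seat_spot [([304.5, 254.1], 0.86), ([233.0, 247.8], 0.68)]
rest_gap [([306.2, 251.5], 0.93), ([230.0, 244.0], 0.83), ([309.0, 257.9], 0.56)]
dish_center [([305.6, 257.6], 0.61)]
clip_hinge [([329.8, 259.8], 0.86), ([244.4, 252.1], 0.54)]
clip_pin [([168.9, 241.3], 0.68), ([337.6, 260.6], 0.53), ([231.7, 253.9], 0.47)]
other_dish_center [([183.5, 169.9], 0.85)]
culture_bottle_center [([168.9, 240.1], 0.58)]
timer_center [([408.7, 155.0], 0.88)]
```

```bash
python3 - <<'E'
import cv2
s=cv2.imread("pics/side0.png");t=cv2.imread("pics/top0.png")
cv2.imwrite("pics/side0z.png",cv2.resize(s[130:280,180:340],None,fx=5,fy=4*1.25*0.8,interpolation=3)) if 0 else cv2.imwrite("pics/side0z.png",cv2.resize(s[140:260,190:350],None,fx=5,fy=5,interpolation=2))
cv2.imwrite("pics/top0z.png",cv2.resize(t[200:320,210:370],None,fx=5,fy=5,interpolation=2))
E
```

```text
(no output)
```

View pics/side0.png

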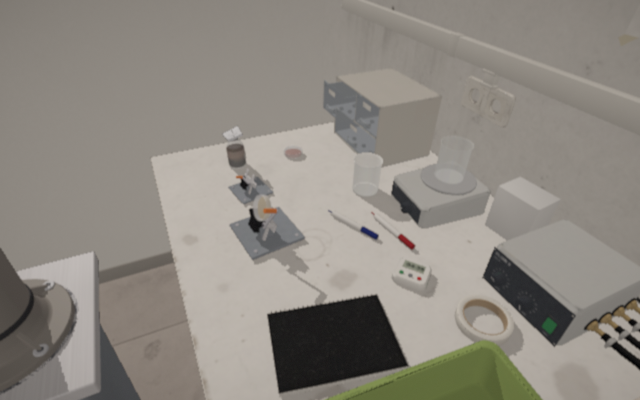

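View pics/top0.png

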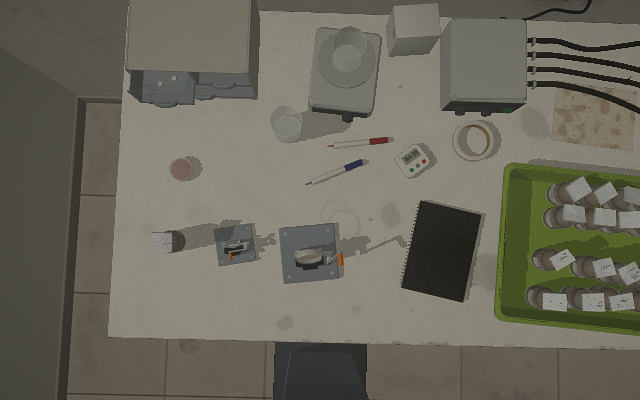

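```bash
ls pics
```

```text
side0.png
side0z.png
top0.png
top0z.png
```

View pics/side0z.png

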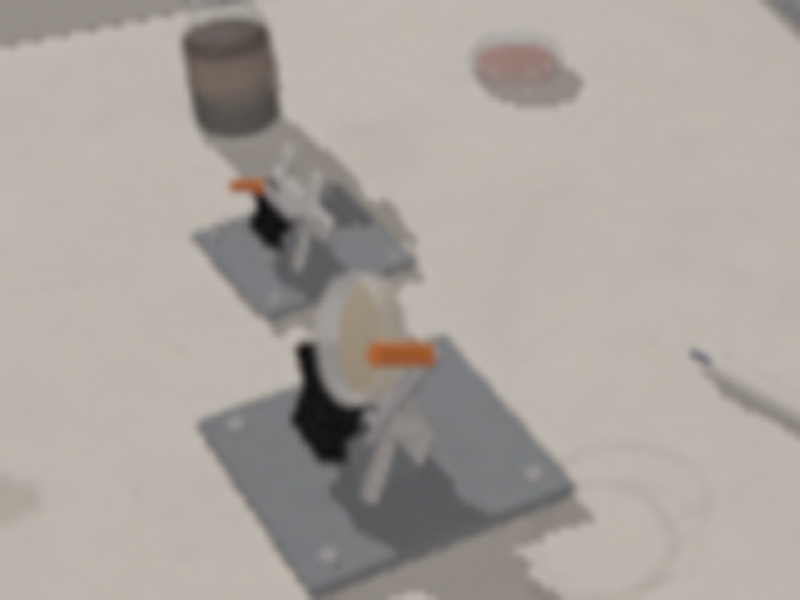

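View pics/top0z.png

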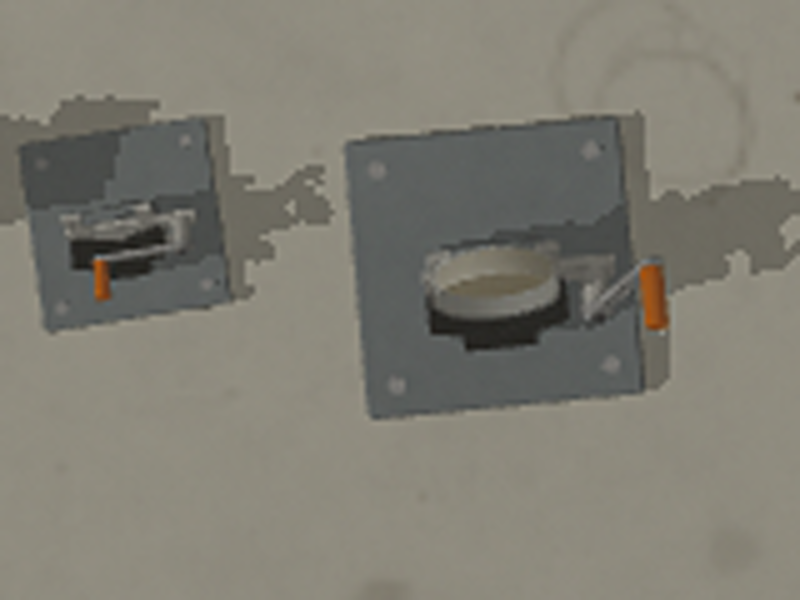

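The larger stand, at (309,255) in top, holds the pale dish with the clip open to the right. The front of the stand faces the robot. The smaller look-alike is at (235,246). I'll fit the stand pose from the plate corners.

```bash
cat > h.py <<'E'
import numpy as np, cv2
from scipy.optimize import least_squares
from scipy.spatial.transform import Rotation as Rn
def proj(f,X):
    p=np.atleast_2d(X)@f["R"].T+f["t"]; q=p@f["intrinsics"].T; return q[:,:2]/q[:,2:]
def stand(x,y,yaw): # world from stand
    T=np.eye(4);T[:3,:3]=Rn.from_euler('z',yaw).as_matrix();T[:3,3]=[x,y,0];return T
def seatT(p):
    a=np.radians(22);T=np.eye(4);T[:3,:3]=Rn.from_euler('y',a).as_matrix();T[2,3]=.045
    return stand(*p)@T
def ap(T,X): return np.atleast_2d(X)@T[:3,:3].T+T[:3,3]
E
python3 - <<'E'
from h import *
from bench import r, eyes, spotter
import cv2
fs={n:eyes.grab_frame(n) for n in("side","top")}
import pickle; pickle.dump({n:{k:fs[n][k] for k in("intrinsics","R","t")} for n in fs},open("cal.pkl","wb"))
pts={}
for n in fs:
    m=[d for d in spotter.trace(fs[n],"viewing_stand")]
    for d in m: print(n,d["uv"],d["confidence"],d["pixels"].sum())
# corner obs (order: back-left, back-right, front-right, front-left) pixel
top=np.array([[345,143],[617,118],[645,390],[370,418]])/5+[210,200]-.4
side=np.array([[445,335],[577,492],[315,597],[198,425]])/5+[190,140]-.4
C=np.array([[.075,.065,.011],[.075,-.065,.011],[-.055,-.065,.011],[-.055,.065,.011]])
for use in (["top"],["side"],["top","side"]):
    def res(p):
        o=[]
        if "top" in use:o.append(proj(fs["top"],ap(stand(*p),C))-top)
        if "side" in use:o.append(proj(fs["side"],ap(stand(*p),C))-side)
        return np.concatenate(o).ravel()
    s=least_squares(res,[.55,0,0.]);print(use,s.x,np.round(s.fun,1))
p=s.x
for q in np.arange(1.7,2.3,.1):
    P=ap(seatT(p),[-.034,-.044+.055*np.cos(q),.016+.055*np.sin(q)])
    print(round(q,2),proj(fs["top"],P),proj(fs["side"],P),P)
D=ap(seatT(p),[-.007,0,.031]);print("dish",D,proj(fs["top"],D),proj(fs["side"],D))
E
```

```text
side [267.1, 234.5] 0.97 2146
side [249.9, 189.1] 0.68 755
top [307.2, 246.9] 0.67 2841
top [234.2, 244.8] 0.62 1408
['top'] [0.49428726 0.0597277  0.12477422] [-0.4 -0.4  0.4 -0.7  0.4  0.5 -0.4  0.5]
['side'] [0.49721776 0.05532654 0.1242438 ] [ 0.3 -0.1  1.  -0.5 -0.5  0.5 -0.7 -0.2]
['top', 'side'] [0.49598226 0.05809245 0.12509546] [ 0.3 -1.1  1.1 -1.4  1.1 -0.2  0.4 -0.2 -0.6 -0.6 -0.  -1.1 -1.5 -0.2
 -1.5 -0.8]
1.7 [[334.23959888 258.19111075]] [[266.41888034 205.17254787]] [[0.49729722 0.00676902 0.12314162]]
1.8 [[336.77905651 258.09781125]] [[267.48969131 207.03779105]] [[0.49760796 0.00135582 0.12223303]]
1.9 [[339.24933985 258.09737262]] [[268.46478063 209.11494587]] [[ 0.4977042  -0.00395851  0.12082824]]
2.0 [[341.62286791 258.18940646]] [[269.33204391 211.38305531]] [[ 0.497585   -0.00912087  0.11894129]]
2.1 [[343.8735298  258.37236962]] [[270.0804936  213.81828378]] [[ 0.49725153 -0.01407969  0.11659102]]
2.2 [[345.97704604 258.64360902]] [[270.70047313 216.39419102]] [[ 0.49670714 -0.01878541  0.11380093]]
dish [[0.50106475 0.05873158 0.07636495]] [[309.558005   255.09502944]] [[261.62618199 208.28423067]]
```

Call:
{"api": "carry_out", "payload": {"series": "0 0 -5 0 1; 0 0 -5 0 1; 4.4 -2.8 -2 0 1; 5 -3.2 0 0 1; 5 -3.2 0 0 1; 5 -3.2 0 0 1; 5 -3.2 0 0 1; 5 -3.2 0 0 1"}}

```text
clock: 2.3
tcp_pos: [0.406, -0.3981, 0.3199]
orientation: [3.117, 0.389, 0.001]
contact_force: [1.4, 0.1, -0.8]
grip_width: 0.0851
```

Call:
{"api": "carry_out", "payload": {"series": "4 -3.2 0 0 1; 2 -5 0 0 1; 2 -5 0 0 1; 2 -5 0 0 1; 2 -5 0 0 1; 2 -5 0 0 1; 1.7 -5 0 0 1; 0 -5 0 0 1"}}

```text
clock: 3.3
tcp_pos: [0.4633, 0.0114, 0.3197]
orientation: [-3.117, -0.391, -0.001]
contact_force: [0.6, -0.5, -0.3]
grip_width: 0.0853
```

```bash
python3 -c "
from bench import r
o=r.get_obs();print(o['clock'],o['joints'].round(3),o['tcp_pos'],o['orientation'],o['contact_force'])"
```

```text
3.3 [ 0.309  0.05  -0.481  1.848  0.024  1.249 -1.5  ] [0.46326561 0.01140384 0.31966351] [-3.11677500e+00 -3.91020149e-01 -1.28294883e-03] [ 0.57111187 -0.48526702 -0.26078141]
```

Call:
{"api": "carry_out", "payload": {"series": "0 0 0 -0.18 1; 0 0 0 -0.18 1; 0 0 0 -0.18 1; 0 0 0 -0.18 1; 0 0 0 -0.18 1; 0 0 0 -0.18 1; 0 0 0 -0.18 1; 0 0 0 -0.19 1"}}

```text
clock: 4.3
tcp_pos: [0.463, 0.0092, 0.3196]
orientation: [2.07, 2.362, 0.0]
contact_force: [-0.4, -0.5, 0.3]
grip_width: 0.0857
```

```bash
python3 -c "
from bench import r
o=r.get_obs();print(o['clock'],o['joints'].round(3),o['tcp_pos'],o['orientation'],o['contact_force'])"
```

```text
4.3 [ 0.358  0.053 -0.527  1.846  0.028  1.25  -0.046] [0.46295818 0.00922272 0.3196415 ] [2.07045291e+00 2.36231925e+00 1.38111999e-04] [-0.40555387 -0.5167577   0.31607974]
```

Call:
{"api": "carry_out", "payload": {"series": "0 0 0 -0.18 1; 0 0 0 -0.18 1; 0 0 0 -0.18 1; 0 0 0 -0.18 1; 0 0 0 -0.18 1; 0 0 0 -0.18 1; 0 0 0 -0.18 1; 0 0 0 -0.18 1"}}

```text
clock: 5.3
tcp_pos: [0.463, 0.0092, 0.3197]
orientation: [-0.001, 3.141, -0.0]
contact_force: [-0.3, -0.1, -1.0]
grip_width: 0.0857
```

Call:
{"api": "carry_out", "payload": {"series": "0 0 0 -0.18 1; 0 0 0 -0.18 1; 0 0 0 -0.18 1; 0 0 0 -0.18 1; 0 0 0 -0.18 1; 0 0 0 -0.18 1; 0 0 0 -0.18 1; 0 0 0 -0.18 1"}}

```text
clock: 6.3
tcp_pos: [0.4629, 0.0092, 0.3196]
orientation: [-2.072, 2.361, -0.0]
contact_force: [0.0, -0.9, 0.1]
grip_width: 0.0853
```

```bash
python3 -c "
from bench import r
o=r.get_obs();print(o['clock'],o['joints'].round(3),o['tcp_pos'],o['orientation'],o['contact_force'])"
```

```text
6.3 [ 0.463  0.062 -0.637  1.84   0.039  1.251  2.826] [0.46293865 0.00923124 0.31962   ] [-2.07207866e+00  2.36127702e+00 -4.97915944e-04] [ 0.01408408 -0.91664289  0.08251052]
```

Call:
{"api": "carry_out", "payload": {"series": "-5.2 -2.25 0 0 1; 0 0 0 -0.13 1; 0 0 0 -0.13 1; 0 0 5 0 1; 0 0 5 0 1; 0 0 4 0 1; 0 0 0 0 1"}}

```text
clock: 7.18
tcp_pos: [0.4901, 0.0571, 0.1772]
orientation: [2.352, -2.077, -0.006]
contact_force: [0.6, 0.1, -0.0]
grip_width: 0.0854
```

```bash
cat > st.py <<'E'
from bench import r
import numpy as np
from h import *
p=[.496,.0581,.125]
o=r.get_obs();R=Rn.from_rotvec(o['orientation']).as_matrix()
Ti=np.linalg.inv(stand(*p))
print(o['clock'],o['joints'].round(3),o['tcp_pos'].round(4),'F',o['contact_force'].round(1),o['grip_width'])
print('toolx',np.arctan2(R[1,0],R[0,0]),'tooly',R[:,1].round(3),'tooly angle',np.arctan2(R[1,1],R[0,1]),'z',R[:,2].round(3))
print('tcp in stand mm',(ap(Ti,o['tcp_pos'])*1000).round(1), 'tcp in seat',(ap(np.linalg.inv(seatT(p)),o['tcp_pos'])*1000).round(1))
E
python3 st.py
```

```text
7.175 [ 0.353  0.279 -0.693  1.963  0.212  0.978  2.825] [0.4901 0.0571 0.1772] F [ 0.6  0.1 -0. ] 0.08544398102110841
toolx -1.4466766778302629 tooly [-0.992 -0.124  0.006] tooly angle -3.0174711107438275 z [-0.006 -0.    -1.   ]
tcp in stand mm [[ -6.   -0.2 177.2]] tcp in seat [[-55.1  -0.2 120.4]]
```

```bash
cat > pic.py <<'E'
import sys
from bench import r,eyes,spotter
from h import *
tag=sys.argv[1]
ims=[]
for n,c in (("side",(262,205)),("top",(312,250))):
    f=eyes.grab_frame(n);im=f["color"];x,y=c
    ims.append(cv2.resize(im[y-60:y+60,x-40:x+40],None,fx=5,fy=5,interpolation=2))
cv2.imwrite(f"pics/{tag}.png",np.hstack(ims))
E
python3 pic.py a1
```

```text
(no output)
```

View pics/a1.png

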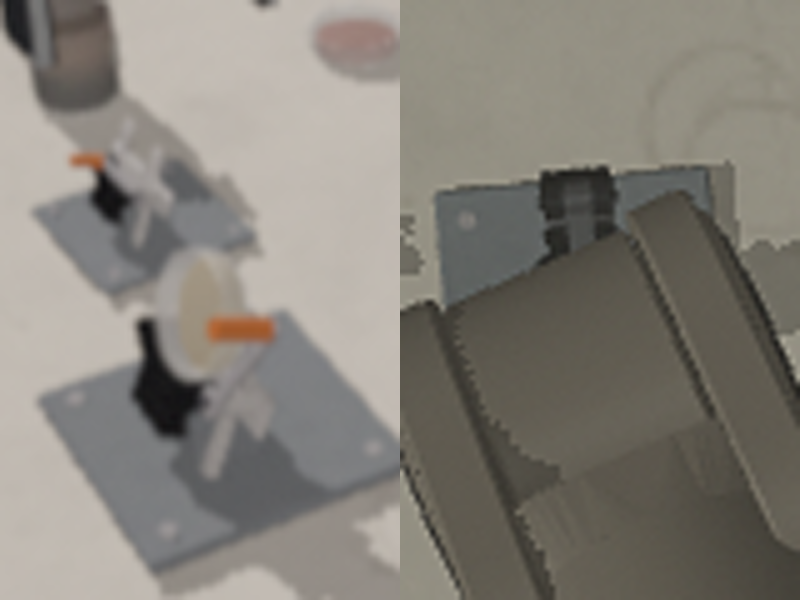

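Call:
{"api": "carry_out", "payload": {"series": "0 -0.2 2 0 1; 0 0 3 0 1; 0 0 2.5 0 1; 0 0 2.2 0 1; 0 0 0 0 1"}}

```text
clock: 7.9
tcp_pos: [0.495, 0.058, 0.0833]
orientation: [-2.354, 2.08, -0.001]
contact_force: [-0.5, -0.5, -0.5]
grip_width: 0.0854
```

```bash
python3 st.py; python3 pic.py a2
```

```text
7.9 [ 0.283  0.415 -0.636  2.043  0.345  0.788  2.706] [0.495  0.058  0.0833] F [-0.5 -0.5 -0.5] 0.08538860091775402
toolx -1.4471670682926403 tooly [-0.992 -0.123 -0.001] tooly angle -3.0179633169379527 z [ 0.001 -0.    -1.   ]
tcp in stand mm [[-1.   0.  83.3]] tcp in seat [[-15.3   0.   35.1]]
```

View pics/a2.png

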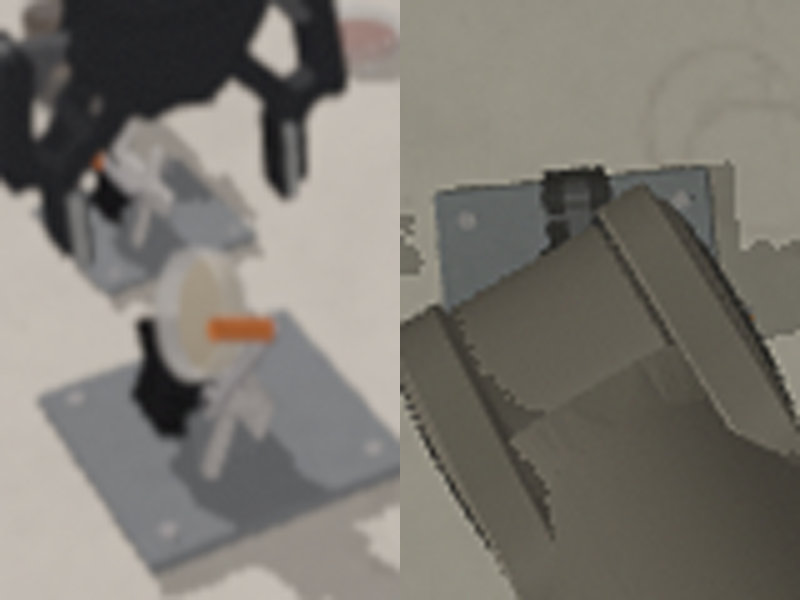

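```bash
python3 - <<'E'
from h import *
import pickle
f=pickle.load(open("cal.pkl","rb"))
o=np.array([.495,.058,0]);d=np.array([.992,.123,0])
for z in (.075,.088,.10,.12):
  for s in (-.057,-.043,.043,.057):
    X=o+d*s+[0,0,z];print(z,s,((proj(f["side"],X)-[222,145])*5).round(),((proj(f["top"],X)-[272,190])*5+[400,0]).round())
print(-f["side"]["R"].T@f["side"]["t"])
for y in(-.03,-.06):
  print(((proj(f["side"],ap(stand(.496,.0581,.125),[-.03,y,.0]))-[222,145])*5))
E
```

```text
0.075 -0.057 [[ 61. 367.]] [[601. 469.]]
0.075 -0.043 [[ 92. 356.]] [[598. 437.]]
0.075 0.043 [[275. 292.]] [[580. 242.]]
0.075 0.057 [[303. 282.]] [[577. 210.]]
0.088 -0.057 [[ 57. 343.]] [[602. 472.]]
0.088 -0.043 [[ 89. 332.]] [[599. 439.]]
0.088 0.043 [[273. 269.]] [[580. 242.]]
0.088 0.057 [[302. 259.]] [[577. 210.]]
0.1 -0.057 [[ 54. 320.]] [[602. 474.]]
0.1 -0.043 [[ 86. 309.]] [[599. 441.]]
0.1 0.043 [[272. 246.]] [[580. 242.]]
0.1 0.057 [[301. 237.]] [[577. 209.]]
0.12 -0.057 [[ 48. 281.]] [[602. 478.]]
0.12 -0.043 [[ 81. 271.]] [[599. 445.]]
0.12 0.043 [[270. 209.]] [[580. 241.]]
0.12 0.057 [[299. 199.]] [[577. 209.]]
[ 0.32761013 -0.58261445  0.59698599]
[[167.27394302 515.60148219]]
[[197.00019949 557.94258822]]
```

```bash
python3 pic.py a3; python3 st.py; python3 - <<'E'
import cv2,numpy as np
from bench import eyes
f=eyes.grab_frame("side");cv2.imwrite("pics/a4.png",f["color"])
E
```

```text
8.1 [ 0.284  0.413 -0.637  2.043  0.345  0.787  2.706] [0.4958 0.0582 0.0843] F [ 1.   0.3 -0.2] 0.08564218681272791
toolx -1.4471271825788505 tooly [-0.992 -0.123 -0.003] tooly angle -3.0179228080634064 z [ 0.003  0.    -1.   ]
tcp in stand mm [[-0.2  0.2 84.3]] tcp in seat [[-14.9   0.2  36.3]]
```

View pics/a3.png

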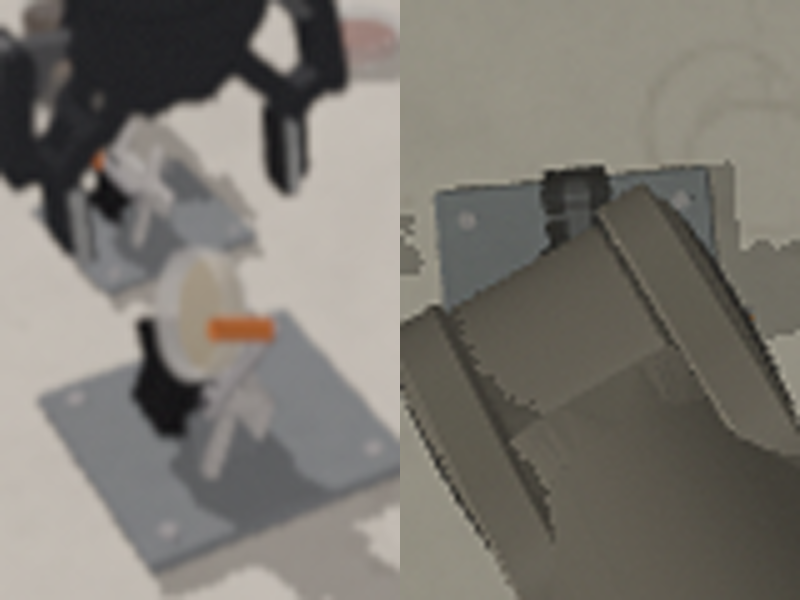

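View pics/a4.png

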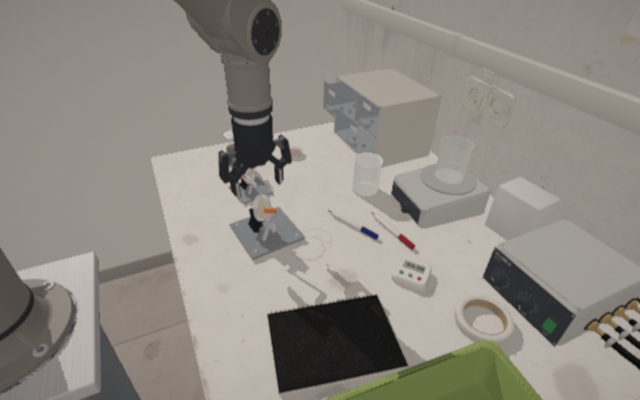

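Call:
{"api": "carry_out", "payload": {"series": "0 0.3 0 0 0.6; 0 0 0 0 0.3; 0 0 0 0 0.2; 0 0 0 0 0.2; 0 0 0 0 0.2", "grip_force": 20}}

```text
clock: 8.78
tcp_pos: [0.4914, 0.0576, 0.0825]
orientation: [2.355, -2.08, -0.0]
contact_force: [-1.2, 0.0, 0.1]
grip_width: 0.0172
```

```bash
python3 st.py; python3 pic.py a5
```

```text
8.775 [ 0.285  0.412 -0.637  2.051  0.344  0.783  2.705] [0.4914 0.0576 0.0825] F [-1.2  0.   0.1] 0.017196344784018686
toolx -1.4469239934149807 tooly [-0.992 -0.124  0.   ] tooly angle -3.0177203170472193 z [-0.  0. -1.]
tcp in stand mm [[-4.7  0.1 82.5]] tcp in seat [[-18.4   0.1  33. ]]
```

View pics/a5.png

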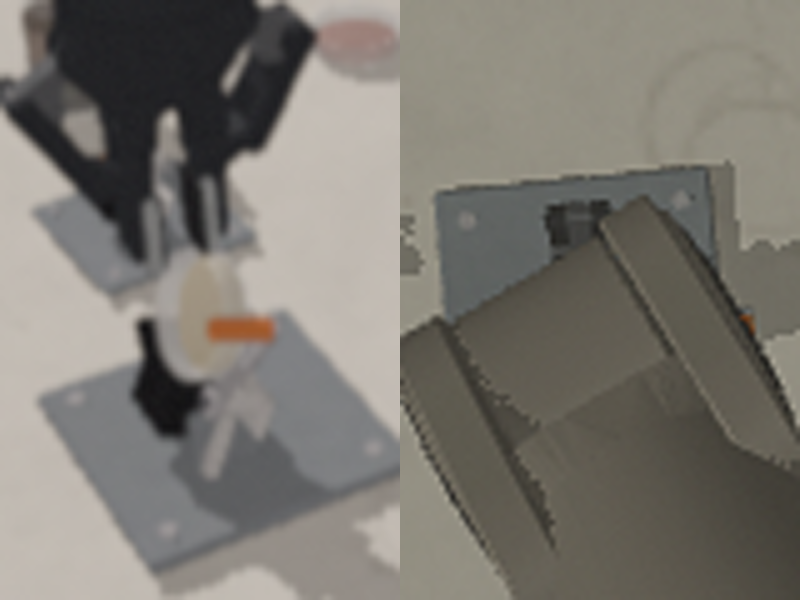

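Call:
{"api": "carry_out", "payload": {"series": "0 0 0 0 1; 0 0 0 0 1; 0 0 0 0 1; 0 0 0 0 1; 0 0 1 0 1; 0 0 0.5 0 1; 0 0 0 0 1"}}

```text
clock: 9.75
tcp_pos: [0.4908, 0.0576, 0.0668]
orientation: [2.354, -2.079, -0.002]
contact_force: [1.0, 0.2, -0.3]
grip_width: 0.0853
```

```bash
python3 st.py; python3 pic.py a6
```

```text
9.75 [ 0.271  0.436 -0.623  2.063  0.368  0.754  2.685] [0.4908 0.0576 0.0668] F [ 1.   0.2 -0.3] 0.08532023404302722
toolx -1.4467198496974887 tooly [-0.992 -0.124  0.001] tooly angle -3.0175160265304397 z [-0.001 -0.    -1.   ]
tcp in stand mm [[-5.3  0.1 66.8]] tcp in seat [[-13.    0.1  18.2]]
```

View pics/a6.png

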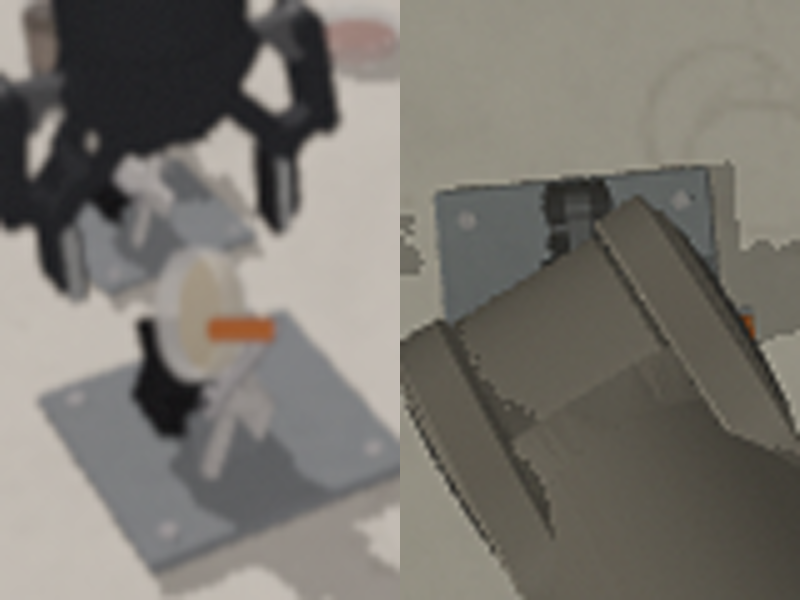

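Call:
{"api": "carry_out", "payload": {"series": "0 0 0.6 0 1; 0 0 0.6 0 1; 0 0 0 0 1"}}

```text
clock: 10.22
tcp_pos: [0.4909, 0.0575, 0.0549]
orientation: [2.354, -2.079, -0.001]
contact_force: [-0.5, -0.8, -0.3]
grip_width: 0.0856
```

```bash
python3 st.py; python3 pic.py a7
```

```text
10.225 [ 0.26   0.454 -0.611  2.07   0.387  0.73   2.668] [0.4909 0.0575 0.0549] F [-0.5 -0.8 -0.3] 0.0855539058008991
toolx -1.4467370923749725 tooly [-0.992 -0.124  0.001] tooly angle -3.017533412146352 z [-0.001 -0.    -1.   ]
tcp in stand mm [[-5.2  0.1 54.9]] tcp in seat [[-8.5  0.1  7.2]]
```

View pics/a7.png

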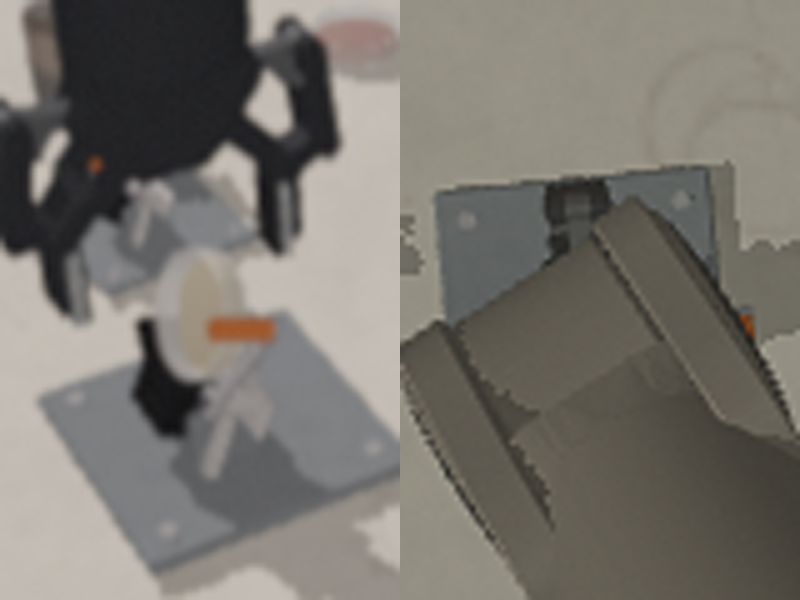

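Call:
{"api": "carry_out", "payload": {"series": "0 0.2 0.5 0 1; 0 0 0.5 0 1; 0 0 0 0 1"}}

```text
clock: 10.7
tcp_pos: [0.4889, 0.0573, 0.045]
orientation: [2.354, -2.079, -0.001]
contact_force: [-0.7, -0.2, -0.5]
grip_width: 0.0854
```

Call:
{"api": "carry_out", "payload": {"series": "0 0 0 0 0.6; 0 0 0 0 0.5; 0 0 0 0 0.4; 0 0 0 0 0.35", "grip_force": 20}}

```text
clock: 11.2
tcp_pos: [0.4894, 0.0573, 0.0456]
orientation: [-2.355, 2.08, -0.0]
contact_force: [-0.3, 1.3, 0.7]
grip_width: 0.0299
```

```bash
python3 st.py; python3 pic.py a8
```

```text
11.2 [ 0.251  0.466 -0.602  2.08   0.402  0.709  2.654] [0.4894 0.0573 0.0456] F [-0.3  1.3  0.7] 0.029870040908866934
toolx -1.4469931362987873 tooly [-0.992 -0.123 -0.   ] tooly angle -3.0177894533364844 z [ 0. -0. -1.]
tcp in stand mm [[-6.6  0.1 45.6]] tcp in seat [[-6.3  0.1 -1.9]]
```

View pics/a8.png

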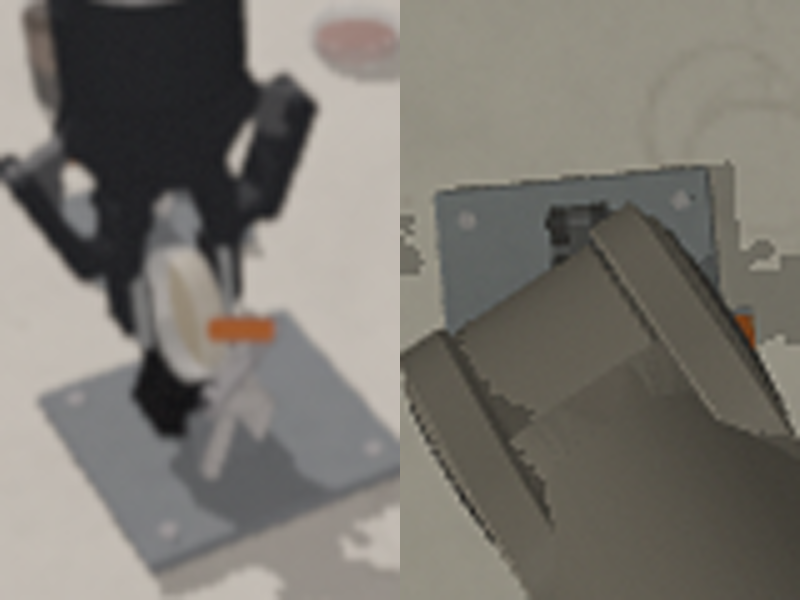

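Call:
{"api": "carry_out", "payload": {"series": "0 0 0 0 0.28; 0 0 0 0 0.22; 0 0 0 0 0.15; 0 0 0 0 0.1; 0 0 0 0 0.1", "grip_force": 25}}

```text
clock: 11.92
tcp_pos: [0.4896, 0.0574, 0.0456]
orientation: [-2.354, 2.079, -0.0]
contact_force: [1.2, -0.0, 0.7]
grip_width: 0.014
```

```bash
python3 st.py; python3 pic.py a9
```

```text
11.925 [ 0.251  0.466 -0.602  2.08   0.402  0.709  2.654] [0.4896 0.0574 0.0456] F [ 1.2 -0.   0.7] 0.01395932801937359
toolx -1.446910248941091 tooly [-0.992 -0.124 -0.   ] tooly angle -3.017706598722681 z [ 0.  0. -1.]
tcp in stand mm [[-6.5  0.1 45.6]] tcp in seat [[-6.2  0.1 -1.9]]
```

View pics/a9.png

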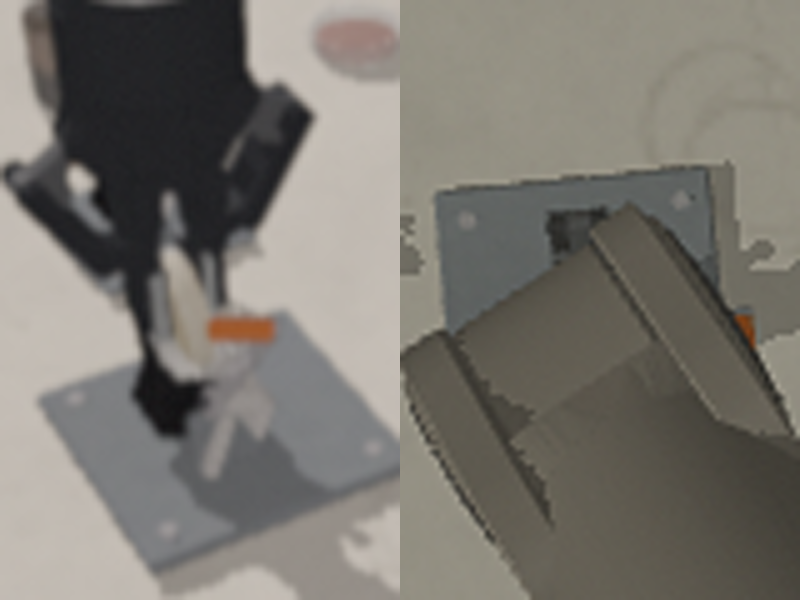

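Call:
{"api": "carry_out", "payload": {"series": "0 0 -0.5 0 0.1; 0 0 -1 0 0.1; 0 0 -2 0 0.1; 0 0 -3 0 0.1; 0 0 -4 0 0.1; 0 0 -3 0 0.1; 0 0 0 0 0.1"}}

```text
clock: 12.9
tcp_pos: [0.4908, 0.0578, 0.1832]
orientation: [-2.352, 2.078, -0.006]
contact_force: [0.0, 0.4, -1.1]
grip_width: 0.014
```

```bash
python3 st.py; python3 pic.py b1
```

```text
12.9 [ 0.364  0.268 -0.704  1.963  0.21   0.978  2.825] [0.4908 0.0578 0.1832] F [ 0.   0.4 -1.1] 0.01397914780567114
toolx -1.4469861271619924 tooly [-0.992 -0.123 -0.005] tooly angle -3.017779227517242 z [ 0.005 -0.    -1.   ]
tcp in stand mm [[ -5.2   0.3 183.2]] tcp in seat [[-56.6   0.3 126.2]]
```

View pics/b1.png

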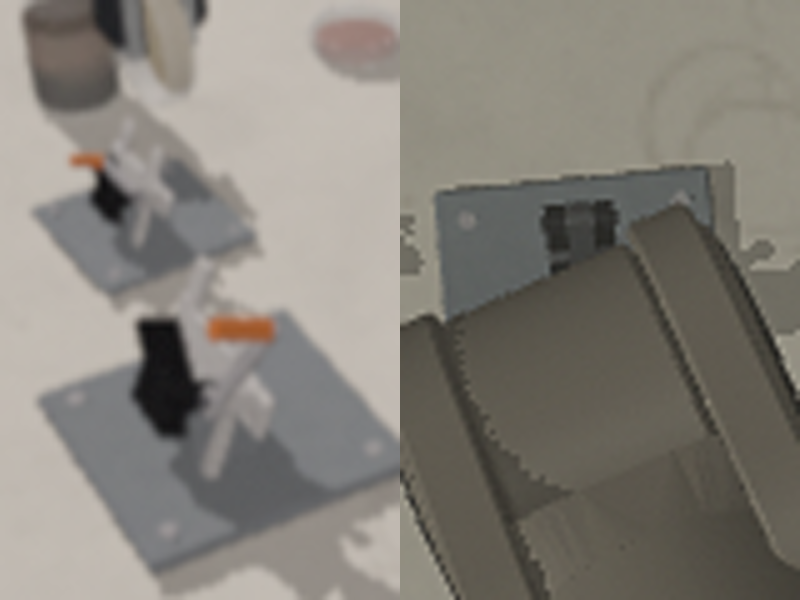

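Call:
{"api": "carry_out", "payload": {"series": "0 0 0 0.18 0.1; 0 0 0 0.18 0.1; 0 0 0 0.18 0.1; 0 0 0 0.18 0.1; 0 0 0 0.18 0.1; 0 0 0 0.18 0.1; 0 0 0 0.18 0.1; 0 0 0 0.18 0.1"}}

```text
clock: 14.0
tcp_pos: [0.4881, 0.0571, 0.179]
orientation: [0.39, -3.114, -0.0]
contact_force: [-0.1, 1.1, -0.4]
grip_width: 0.0143
```

Call:
{"api": "carry_out", "payload": {"series": "0 0 0 0.18 0.1; 0 0 0 0.18 0.1; 0 0 0 0.18 0.1; 0 0 0 0.18 0.1; 0 0 0 0.18 0.1; 0 0 0 0.18 0.1; 0 0 0 0.18 0.1; 0 0 0 0.18 0.1"}}

```text
clock: 15.0
tcp_pos: [0.4881, 0.0571, 0.179]
orientation: [-1.761, -2.599, 0.004]
contact_force: [0.7, -0.8, -0.2]
grip_width: 0.0138
```

Call:
{"api": "carry_out", "payload": {"series": "0 0 0 0.17 0.1; 0 0 0 0.09 0.1; 0 0 0 0 0.1"}}

```text
clock: 15.38
tcp_pos: [0.4883, 0.0573, 0.1792]
orientation: [-2.075, -2.356, 0.003]
contact_force: [0.1, -0.8, -0.1]
grip_width: 0.0139
```

```bash
python3 st.py; python3 - <<'E'
from bench import eyes,spotter
from h import *
ims=[]
for n,c in (("side",(262,170)),("top",(312,250))):
    f=eyes.grab_frame(n);im=f["color"];x,y=c
    for q in("dish_center","dish_base"): print(n,[(d["uv"],round(d["confidence"],2)) for d in spotter.mark_of(f,q)])
    ims.append(cv2.resize(im[y-60:y+60,x-40:x+40],None,fx=5,fy=5,interpolation=2))
cv2.imwrite("pics/b2.png",np.hstack(ims))
E
```

```text
15.375 [-0.045  0.212 -0.226  1.991  0.058  0.947 -0.174] [0.4883 0.0573 0.1792] F [ 0.1 -0.8 -0.1] 0.013929047009256425
toolx 1.6974983562487849 tooly [ 0.992  0.126 -0.003] tooly angle 0.12670128725347535 z [-0.003 -0.001 -1.   ]
tcp in stand mm [[-7.700e+00  1.000e-01  1.792e+02]] tcp in seat [[-5.740e+01  1.000e-01  1.216e+02]]
side [([253.0, 155.2], 0.72)]
side []
top [([170.1, 241.4], 0.17)]
top []
```

View pics/b2.png

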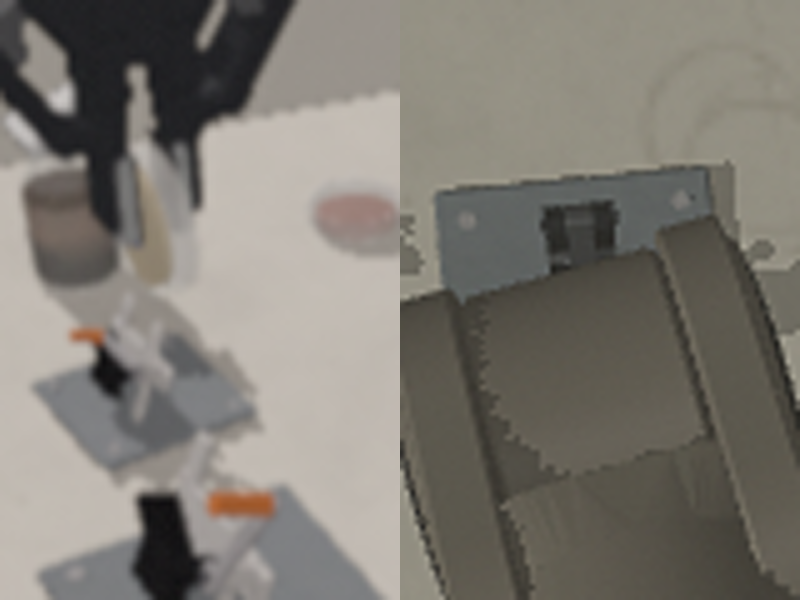

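```bash
python3 - <<'E'
from h import *
import pickle
f=pickle.load(open("cal.pkl","rb"))["side"]
T=stand(.496,.0581,.125)
def ray(uv,y=0.):
    C=-f["R"].T@f["t"]; d=f["R"].T@np.linalg.inv(f["intrinsics"])@np.array([*uv,1])
    Ti=np.linalg.inv(T);c=ap(Ti,C)[0];dd=T[:3,:3].T@d
    return (c+dd*(y-c[1])/dd[1])*1000
for uv in[(253,155.2),(254,153),(258,208)]: print(uv,ray(uv).round(1))
print(((proj(f,ap(T,[-.0077,0,.18]))))) 
E
```

```text
(253, 155.2) [ -2.7   0.  210.9]
(254, 153) [-2.000e-01  0.000e+00  2.151e+02]
(258, 208) [-3.1  0.  80.5]
[[252.01852794 169.36091712]]
```

Call:
{"api": "carry_out", "payload": {"series": "0 0.15 2 0 0.1; 0 0 3 0 0.1; 0 0 3 0 0.1; 0 0 2 0 0.1; 0 0 1.5 0 0.1; 0 0 0 0 0.1; 0 0 0 0 0.1"}}

```text
clock: 16.55
tcp_pos: [0.4915, 0.0577, 0.0662]
orientation: [2.077, 2.356, 0.001]
contact_force: [0.1, -0.2, 0.3]
grip_width: 0.0144
```

```bash
python3 st.py; python3 pic.py b3
```

```text
16.55 [-0.068  0.375 -0.21   2.085  0.12   0.691 -0.231] [0.4915 0.0577 0.0662] F [ 0.1 -0.2  0.3] 0.014408051017085106
toolx 1.696299129373186 tooly [0.992 0.125 0.001] tooly angle 0.1255027314738757 z [ 0.001  0.    -1.   ]
tcp in stand mm [[-4.6  0.1 66.2]] tcp in seat [[-12.2   0.1  17.9]]
```

View pics/b3.png

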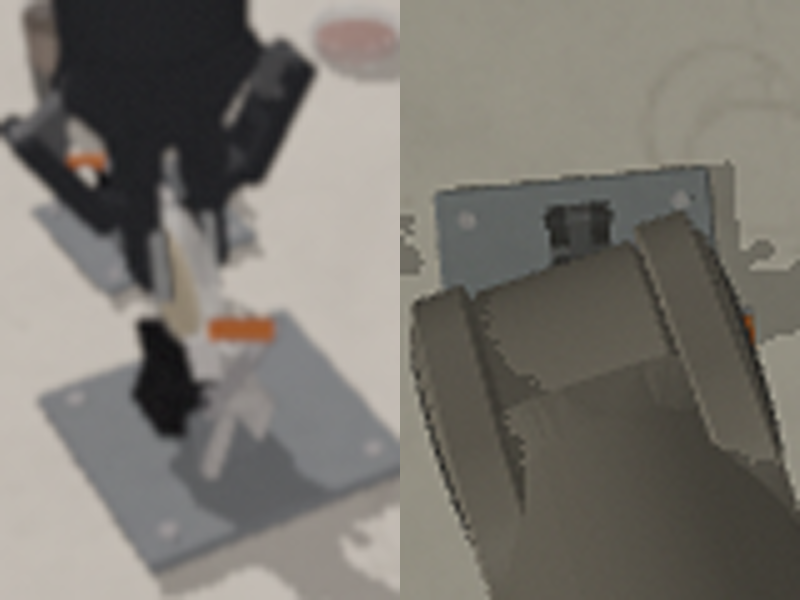

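Call:
{"api": "carry_out", "payload": {"series": "0 -0.15 0.8 0 0.1; 0 0 0.5 0 0.1; 0 0 0.4 0 0.1; 0 0 0 0 0.1"}}

```text
clock: 17.15
tcp_pos: [0.4893, 0.0574, 0.0481]
orientation: [-2.078, -2.356, 0.001]
contact_force: [0.3, 0.2, -0.5]
grip_width: 0.0142
```

```bash
python3 st.py; python3 pic.py b4
```

```text
17.15 [-0.074  0.403 -0.204  2.1    0.131  0.651 -0.241] [0.4893 0.0574 0.0481] F [ 0.3  0.2 -0.5] 0.0142198113939417
toolx 1.696339755040787 tooly [ 0.992  0.125 -0.   ] tooly angle 0.1255434335323197 z [-0. -0. -1.]
tcp in stand mm [[-6.8  0.1 48.1]] tcp in seat [[-7.5  0.1  0.4]]
```

View pics/b4.png

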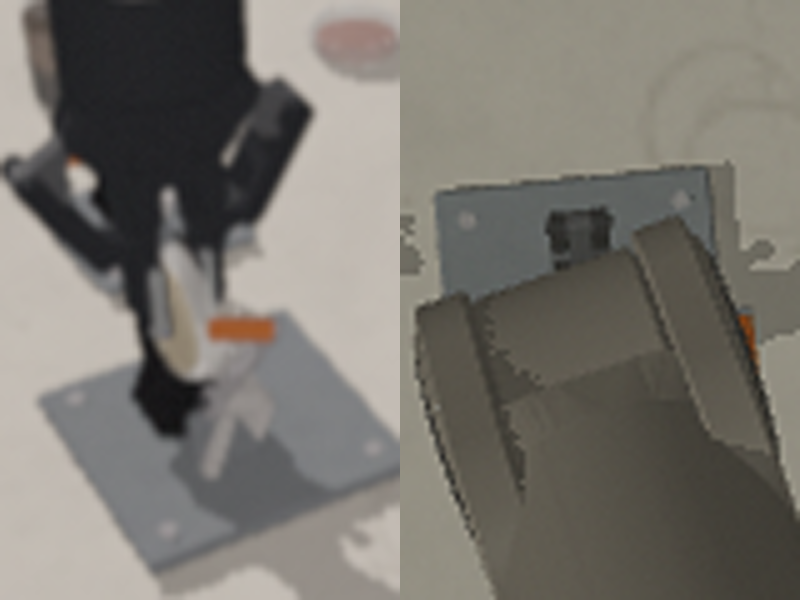

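Call:
{"api": "carry_out", "payload": {"series": "0 0.05 0.2 0 0.1; 0 0 0 0 0.1; 0 0 0 0 0.22; 0 0.2 0 0 0.27; 0 0.3 0 0 0.33; 0 0.3 0 0 0.4; 0 0.3 0 0 0.47; 0 0 0 0 0.5"}}

```text
clock: 18.25
tcp_pos: [0.5011, 0.0589, 0.0465]
orientation: [2.078, 2.356, 0.0]
contact_force: [0.3, -0.3, 0.1]
grip_width: 0.0428
```

```bash
python3 st.py; python3 pic.py b5
```

```text
18.25 [-0.075  0.421 -0.201  2.075  0.134  0.658 -0.24 ] [0.5011 0.0589 0.0465] F [ 0.3 -0.3  0.1] 0.042848665186233814
toolx 1.6962016598357266 tooly [0.992 0.125 0.   ] tooly angle 0.12540532414049224 z [ 0.  0. -1.]
tcp in stand mm [[ 5.1  0.1 46.5]] tcp in seat [[4.2 0.1 3.3]]
```

View pics/b5.png

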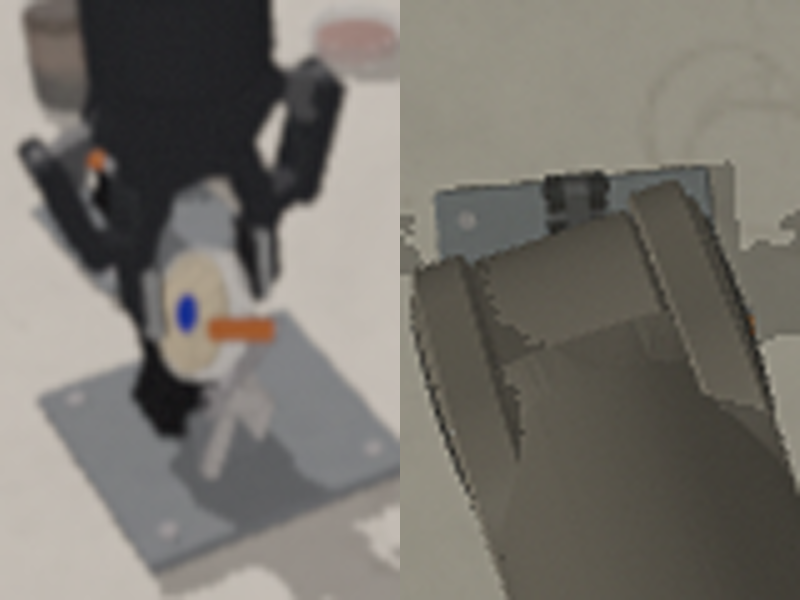

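Call:
{"api": "carry_out", "payload": {"series": "0 0 0 0 0.8; 0 0 0 0 1; 0 0 -1 0 1; 0 0 -2 0 1; 0 0 -4 0 1; 0 0 -5 0 1; 0 0 -2 0 1; 0 0 0 0 1"}}

```text
clock: 19.35
tcp_pos: [0.5021, 0.0591, 0.1888]
orientation: [2.076, 2.354, 0.005]
contact_force: [-0.8, -0.6, -0.7]
grip_width: 0.0856
```

```bash
python3 st.py; python3 pic.py b6; python3 - <<'E'
from bench import eyes,spotter
from h import *
f=eyes.grab_frame("side")
for q in("dish_center","dish_base","seat_spot","clip_pin"): print(q,[(d["uv"],round(d["confidence"],2)) for d in spotter.mark_of(f,q)])
T=seatT([.496,.0581,.125]);print(proj(f,ap(T,[[-.007,0,.031],[-.014,0,.031]])))
E
```

```text
19.35 [-0.042  0.22  -0.228  1.957  0.061  0.967 -0.174] [0.5021 0.0591 0.1888] F [-0.8 -0.6 -0.7] 0.08561002337769474
toolx 1.6961529391942947 tooly [0.992 0.125 0.005] tooly angle 0.12535606942336358 z [ 0.004  0.001 -1.   ]
tcp in stand mm [[  6.1   0.2 188.8]] tcp in seat [[-48.2   0.2 135.6]]
dish_center [([260.0, 209.0], 0.89)]
dish_base [([259.5, 205.7], 0.7)]
seat_spot [([246.6, 173.2], 0.8), ([262.0, 208.8], 0.76)]
clip_pin [([261.4, 207.1], 0.6), ([238.2, 173.1], 0.45), ([268.8, 208.5], 0.42)]
[[261.63303583 208.28030486]
 [258.7949612  208.28777126]]
```

View pics/b6.png

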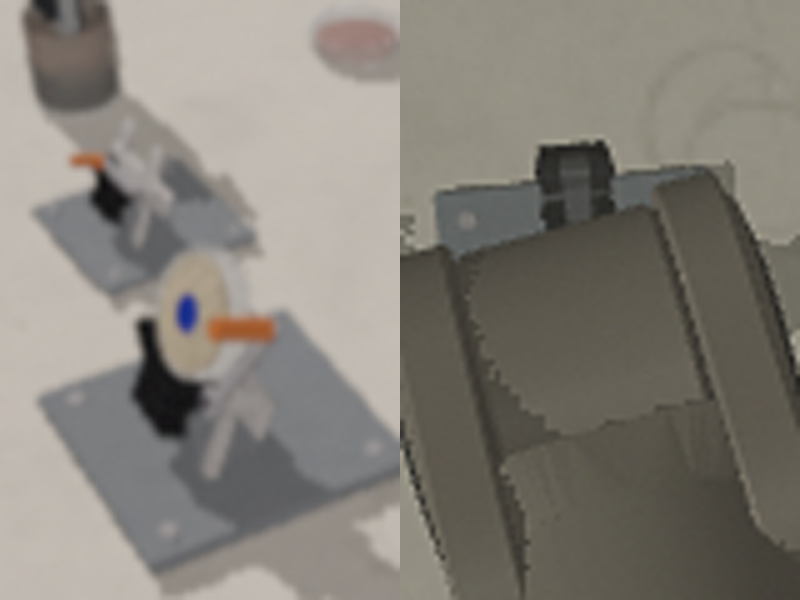

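Call:
{"api": "carry_out", "payload": {"series": "-2 -1 0 0 0.5; -4 -1 0 0 0; -3.2 0 0 0 0; 0 0 3 0 0; 0 0 4 0 0; 0 0 0 0 0"}}

```text
clock: 20.45
tcp_pos: [0.4897, -0.0351, 0.1139]
orientation: [-2.074, -2.353, 0.007]
contact_force: [0.3, 0.2, 0.4]
grip_width: 0.0
```

```bash
python3 st.py; sed -i 's/im\[y-60:y+60,x-40:x+40\]/im[y-60:y+60,x-40:x+40]/' pic.py; python3 pic.py c1
```

```text
20.45 [ 0.085  0.296 -0.165  2.056  0.066  0.801  0.006] [ 0.4897 -0.0351  0.1139] F [0.3 0.2 0.4] 2.7999971603889514e-05
toolx 1.6963984696286154 tooly [ 0.992  0.125 -0.007] tooly angle 0.12560814647460605 z [-0.007  0.    -1.   ]
tcp in stand mm [[-17.9 -91.7 113.9]] tcp in seat [[-42.4 -91.7  57.2]]
```

View pics/c1.png

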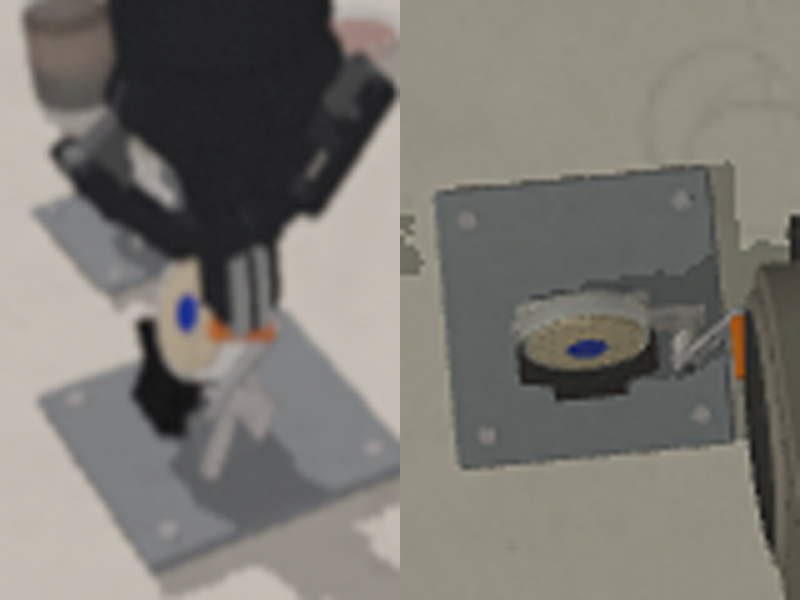

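```bash
python3 - <<'E'
from h import *
import pickle
f=pickle.load(open("cal.pkl","rb"))["side"]
T=stand(.496,.0581,.125)
def ray(uv,y=0.):
    C=-f["R"].T@f["t"]; d=f["R"].T@np.linalg.inv(f["intrinsics"])@np.array([*uv,1])
    Ti=np.linalg.inv(T);c=ap(Ti,C)[0];dd=T[:3,:3].T@d
    return (c+dd*(y-c[1])/dd[1])*1000
for c in[(215,330),(265,325),(242,335)]: print(c,ray((222+c[0]/5,145+c[1]/5),-.1).round(1))
print(ray((222+242/5,145+330/5),-.064))
E
```

```text
(215, 330) [ -29.8 -100.   152.2]
(265, 325) [  -9.7 -100.   146.3]
(242, 335) [ -19.3 -100.   145.5]
[ -3.19881156 -64.         116.41767228]
```

Call:
{"api": "carry_out", "payload": {"series": "0 0.4 2 0 0; 0 0 2.2 0 0; 1 0 0 0 0; 1 0 0 0 0; 1 0 0 0 0; 1 0 0 0 0; 0 0 0 0 0"}}

```text
clock: 21.42
tcp_pos: [0.4913, 0.0066, 0.0748]
orientation: [-2.075, -2.358, -0.001]
contact_force: [-0.3, -0.3, -0.3]
grip_width: 0.0
```

```bash
python3 st.py;  python3 pic.py c2
```

```text
21.425 [ 0.005  0.354 -0.173  2.089  0.092  0.705 -0.1  ] [0.4913 0.0066 0.0748] F [-0.3 -0.3 -0.3] 4.867403989140725e-05
toolx 1.6983134294057014 tooly [0.992 0.127 0.   ] tooly angle 0.12751695121860906 z [ 0.  0. -1.]
tcp in stand mm [[-11.  -50.5  74.8]] tcp in seat [[-21.4 -50.5  23.5]]
```

View pics/c2.png

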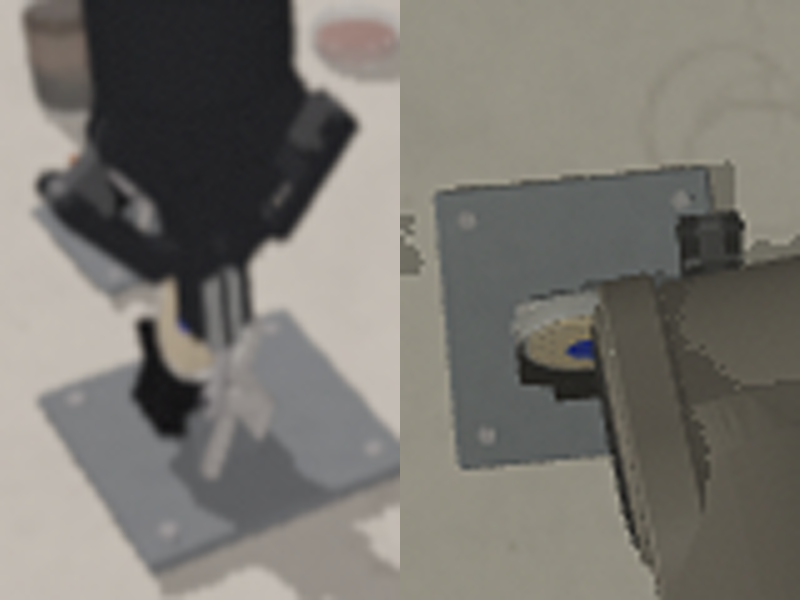

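Call:
{"api": "carry_out", "payload": {"series": "1 -0.3 0.2 0 0; 1 -0.3 0.3 0 0; 0.8 -0.3 0.3 0 0; 0.5 -0.2 0.2 0 0; 0 0 0 0 0"}}

```text
clock: 22.15
tcp_pos: [0.4758, 0.0371, 0.0642]
orientation: [-2.076, -2.357, 0.001]
contact_force: [0.3, 0.2, 0.8]
grip_width: 0.0002
```

```bash
python3 st.py;  python3 pic.py c3
```

```text
22.15 [-0.054  0.354 -0.182  2.126  0.101  0.671 -0.178] [0.4758 0.0371 0.0642] F [0.3 0.2 0.8] 0.00019338678676827
toolx 1.6971149281846256 tooly [ 0.992  0.126 -0.001] tooly angle 0.12631877627933594 z [-0.001  0.    -1.   ]
tcp in stand mm [[-22.7 -18.3  64.2]] tcp in seat [[-28.3 -18.3   9.3]]
```

View pics/c3.png

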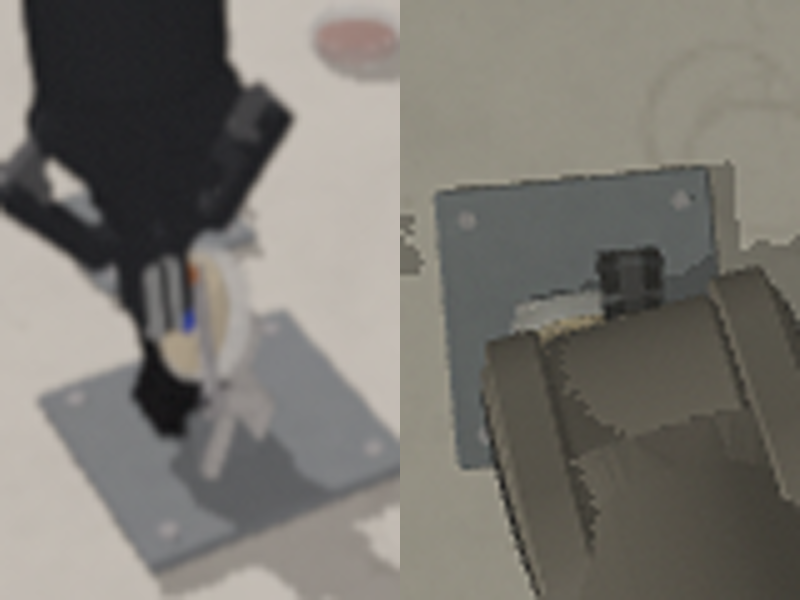

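Call:
{"api": "carry_out", "payload": {"series": "-0.6 0 0 0 0; 0 0 -1.5 0 0; 0 0 -2 0 0; 1.4 -0.3 0 0 0; 1.4 0 0 0 0; 0 0 0 0 0"}}

```text
clock: 23.0
tcp_pos: [0.47, 0.0599, 0.0991]
orientation: [-2.073, -2.359, 0.0]
contact_force: [0.7, -0.3, 0.3]
grip_width: 0.0
```

```bash
python3 st.py;  python3 pic.py c4
```

```text
23.0 [-0.083  0.293 -0.203  2.107  0.085  0.75  -0.211] [0.47   0.0599 0.0991] F [ 0.7 -0.3  0.3] 2.8538140083279954e-05
toolx 1.6994815666252947 tooly [ 0.992  0.128 -0.001] tooly angle 0.12868563442831443 z [-0.001  0.    -1.   ]
tcp in stand mm [[-25.6   5.   99.1]] tcp in seat [[-44.    5.   40.6]]
```

View pics/c4.png

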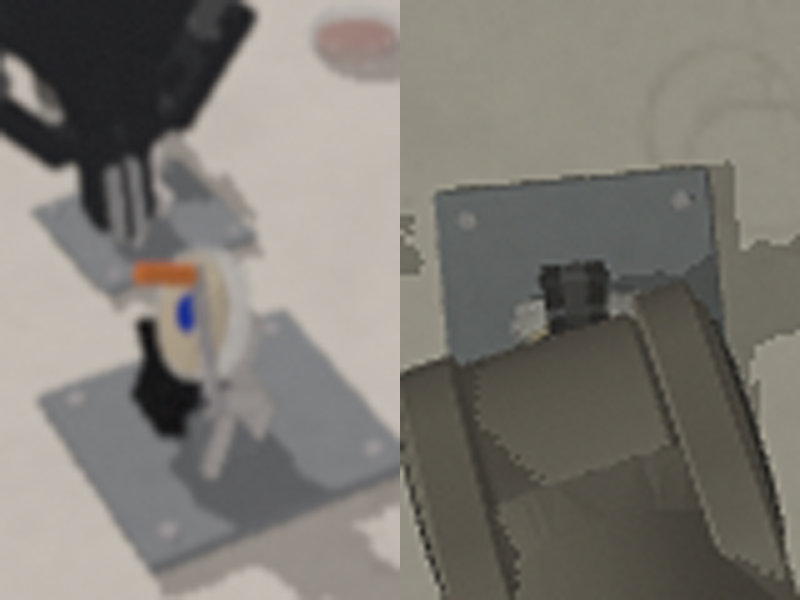

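Call:
{"api": "carry_out", "payload": {"series": "0 0 1 0 0; 0 0 1 0 0; 0 0 1 0 0; 0.2 -0.2 0.8 0 0; 0 0 0 0 0"}}

```text
clock: 23.72
tcp_pos: [0.4649, 0.0609, 0.0597]
orientation: [-2.073, -2.354, 0.006]
contact_force: [-6.2, 4.4, 3.5]
grip_width: -0.0001
```

```bash
python3 st.py;  python3 pic.py c5
```

```text
23.725 [-0.096  0.354 -0.196  2.142  0.107  0.661 -0.238] [0.4649 0.0609 0.0597] F [-6.2  4.4  3.5] -5.340650909339954e-05
toolx 1.6978137110759894 tooly [ 0.992  0.127 -0.006] tooly angle 0.12702418400662918 z [-0.006  0.    -1.   ]
tcp in stand mm [[-30.5   6.6  59.7]] tcp in seat [[-33.7   6.6   2.2]]
```

View pics/c5.png

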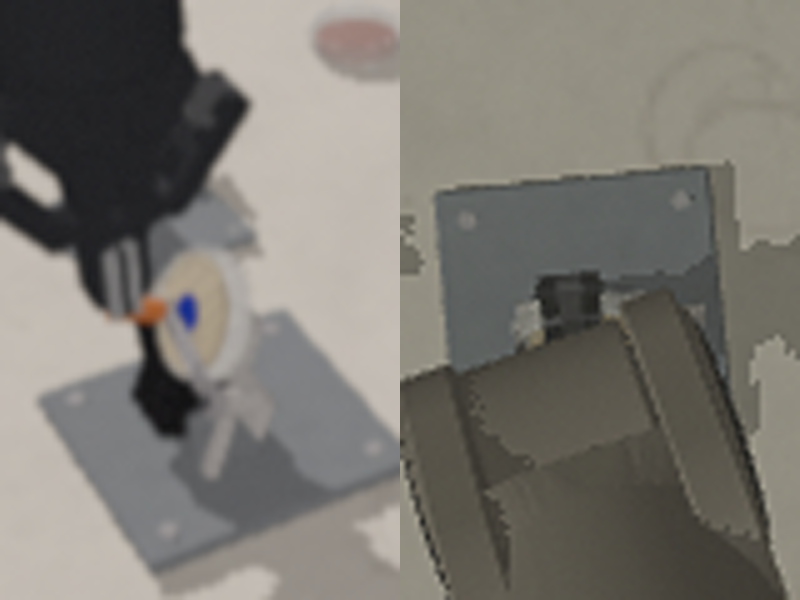

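Call:
{"api": "carry_out", "payload": {"series": "0.3 0 0.4 0 0; 0.2 0 0.4 0 0; 0 0 0.3 0 0; 0 0 0 0 0"}}

```text
clock: 24.32
tcp_pos: [0.4613, 0.0631, 0.0485]
orientation: [-2.073, -2.351, 0.017]
contact_force: [-13.1, -0.7, 11.4]
grip_width: -0.0003
```

```bash
python3 st.py;  python3 pic.py c6
```

```text
24.325 [-0.108  0.372 -0.192  2.151  0.116  0.641 -0.256] [0.4613 0.0631 0.0485] F [-13.1  -0.7  11.4] -0.000275351747299337
toolx 1.696041979986303 tooly [ 0.992  0.125 -0.013] tooly angle 0.12522317436358438 z [-0.012 -0.003 -1.   ]
tcp in stand mm [[-33.8   9.3  48.5]] tcp in seat [[-32.6   9.3  -9.4]]
```

View pics/c6.png

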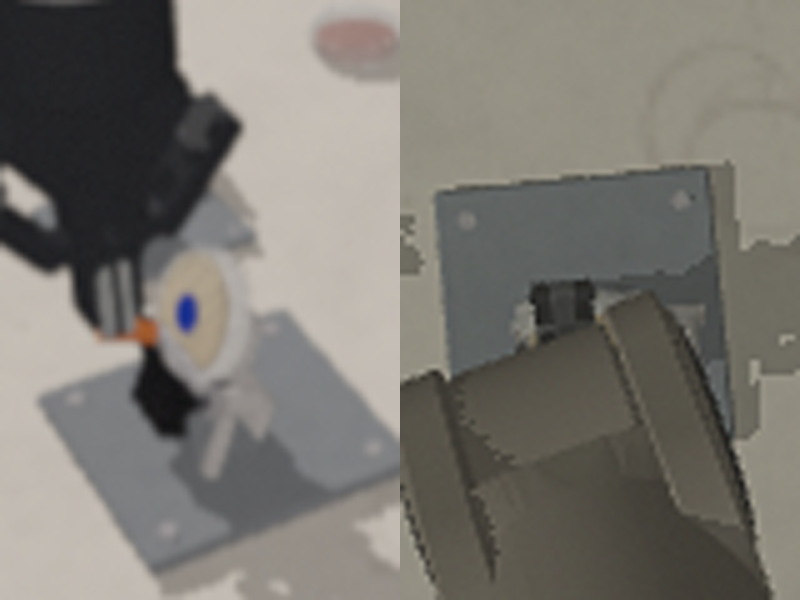

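```bash
python3 - <<'E'
from h import *
import pickle
f=pickle.load(open("cal.pkl","rb"))["side"]
T=seatT([.496,.0581,.125])
for q in(0,.1,.2,.3,.4):
  print(q,[((proj(f,ap(T,[x,-.044+.055*np.cos(q),.016+.055*np.sin(q)]))-[222,145])*5).round().tolist() for x in(-.021,-.034,-.047)])
E
```

```text
0 [[[150.0, 332.0]], [[123.0, 332.0]], [[95.0, 333.0]]]
0.1 [[[153.0, 322.0]], [[126.0, 322.0]], [[99.0, 322.0]]]
0.2 [[[157.0, 312.0]], [[130.0, 312.0]], [[103.0, 312.0]]]
0.3 [[[162.0, 303.0]], [[135.0, 303.0]], [[108.0, 303.0]]]
0.4 [[[167.0, 295.0]], [[140.0, 295.0]], [[113.0, 295.0]]]
```

Call:
{"api": "carry_out", "payload": {"series": "0 0 -0.5 0 0; 0 -0.3 -1 0 0; 0 -1 -3 0 0; 0 -1 -5 0 0; -3 0 -5 0 0; -5 0 -2 0 0; -5 0 0 0 0; -5 0 0 0 0"}}

```text
clock: 25.42
tcp_pos: [0.4682, -0.1185, 0.2163]
orientation: [2.076, 2.355, 0.002]
contact_force: [1.0, -0.5, -0.0]
grip_width: -0.0
```

```bash
python3 st.py;  python3 pic.py c7; python3 - <<'E'
from bench import eyes,spotter
from h import *
T=seatT([.496,.0581,.125])
for n in("side","top"):
    f=eyes.grab_frame(n)
    for q in("dish_center","dish_base","clip_pin","other_dish_center","culture_bottle_center","timer_center"): print(n,q,[(d["uv"],round(d["confidence"],2)) for d in spotter.mark_of(f,q)])
    print(proj(f,ap(T,[[-.007,0,.031],[-.014,0,.031],[-.034,.011,.016],[-.034,-.044+.055*np.cos(.1),.016+.0055]])))
E
```

```text
25.425 [ 0.173  0.143 -0.06   1.98   0.01   1.016  0.234] [ 0.4682 -0.1185  0.2163] F [ 1.  -0.5 -0. ] -3.740857119801036e-05
toolx 1.69619298376336 tooly [0.992 0.125 0.003] tooly angle 0.12539848930858968 z [ 0.003 -0.    -1.   ]
tcp in stand mm [[ -49.6 -171.8  216.3]] tcp in seat [[-110.2 -171.8  140.3]]
side dish_center [([264.7, 206.3], 0.81)]
side dish_base [([259.7, 206.0], 0.57)]
side clip_pin [([239.4, 176.4], 0.48), ([245.4, 209.3], 0.44)]
side other_dish_center [([259.5, 217.0], 0.72)]
side culture_bottle_center [([233.7, 146.9], 0.69)]
side timer_center [([408.4, 270.1], 0.86)]
[[261.63303583 208.28030486]
 [258.7949612  208.28777126]
 [246.56031611 211.48917621]
 [247.27799842 209.39389199]]
top dish_center [([306.2, 258.9], 0.8), ([309.3, 256.7], 0.26)]
top dish_base [([305.8, 257.4], 0.58)]
top clip_pin [([230.6, 252.5], 0.65), ([302.3, 266.7], 0.55), ([181.5, 169.4], 0.52)]
top other_dish_center []
top culture_bottle_center [([167.9, 241.4], 0.77)]
top timer_center [([411.3, 158.1], 0.77)]
[[309.55503194 255.08681725]
 [309.84490222 258.07915267]
 [305.91082833 269.44818827]
 [305.94182736 268.62618088]]
```

View pics/c7.png

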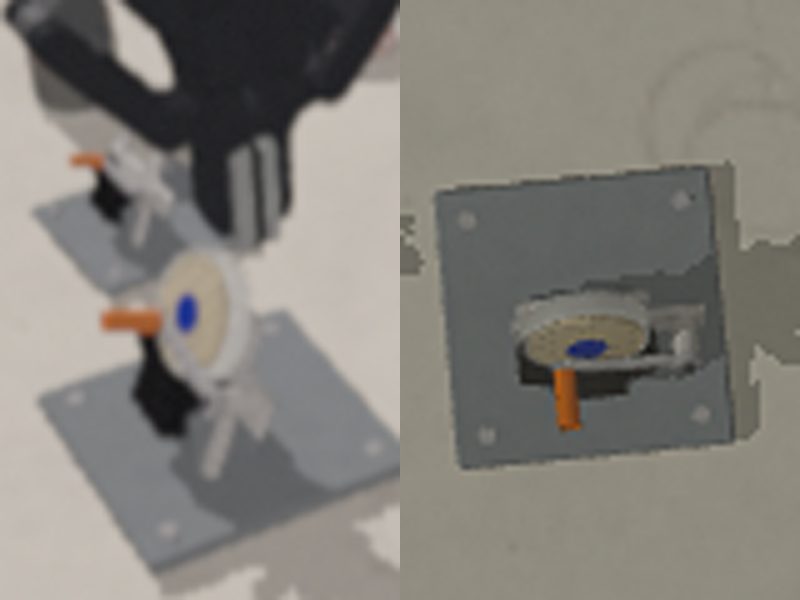

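```bash
cat > pin.py <<'E'
from bench import eyes
from h import *
import sys
T=seatT([.496,.0581,.125])
for n,(x0,x1,y0,y1) in (("side",(235,262,195,225)),("top",(295,320,258,282))):
    f=eyes.grab_frame(n);h=cv2.cvtColor(f["color"],cv2.COLOR_BGR2HSV)[y0:y1,x0:x1]
    m=(h[...,1]>130)&(h[...,0]>3)&(h[...,0]<18); v,u=np.nonzero(m); w=h[...,1][m]
    print(n,m.sum(),(u.mean()+x0).round(2),(v.mean()+y0).round(2),'ext',u.min()+x0,u.max()+x0,v.min()+y0,v.max()+y0)
    # spot
    hb=cv2.cvtColor(f["color"],cv2.COLOR_BGR2HSV)[190:290,240:330];mb=(hb[...,0]>105)&(hb[...,0]<130)&(hb[...,1]>150);v,u=np.nonzero(mb);print(' spot',mb.sum(),u.mean()+240,v.mean()+190, proj(f,ap(T,[-.014,0,.031])))
    for q in(0,.05,.1,.15,.2): print(q,proj(f,ap(T,[-.034,-.044+.055*np.cos(q),.016+.055*np.sin(q)])).round(2))
E
python3 pin.py
```

```text
side 37 248.27 209.08 ext 243 253 207 212
 spot 12 258.9166666666667 207.16666666666666 [[258.7949612  208.28777126]]
0 [[246.56 211.49]]
0.05 [[246.91 210.43]]
0.1 [[247.28 209.4 ]]
0.15 [[247.67 208.41]]
0.2 [[248.1  207.45]]
top 54 304.85 269.72 ext 303 307 264 275
 spot 15 308.8666666666667 259.26666666666665 [[309.84490222 258.07915267]]
0 [[305.91 269.45]]
0.05 [[305.9  269.04]]
0.1 [[305.94 268.63]]
0.15 [[306.05 268.21]]
0.2 [[306.22 267.78]]
```

Call:
{"api": "carry_out", "payload": {"series": "5 0.5 0 0 0; 5 0.5 0 0 0; 5 0.3 0 0 0; 3.2 0 2 0 0; 0 0 5 0 0; 0 0 4 0 0; 0 0 2 0 0; 0 0 0 0 0"}}

```text
clock: 27.32
tcp_pos: [0.4564, 0.0652, 0.0843]
orientation: [-2.076, -2.355, 0.004]
contact_force: [0.5, 0.7, 0.3]
grip_width: -0.0
```

```bash
python3 st.py;  python3 pic.py d1
```

```text
27.325 [-0.095  0.3   -0.211  2.144  0.095  0.709 -0.244] [0.4564 0.0652 0.0843] F [0.5 0.7 0.3] -4.881115973318967e-05
toolx 1.6963785589764002 tooly [ 0.992  0.125 -0.003] tooly angle 0.1255815063055376 z [-0.003 -0.001 -1.   ]
tcp in stand mm [[-38.5  12.   84.3]] tcp in seat [[-50.4  12.   22. ]]
```

View pics/d1.png

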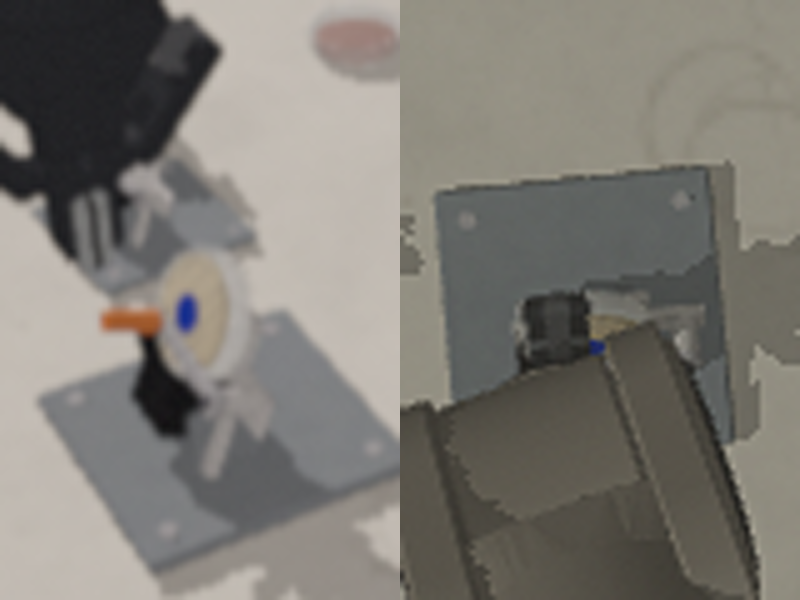

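Call:
{"api": "carry_out", "payload": {"series": "0 0 1.5 0 0; 0 0 1.3 0 0; 0 -0.1 0.4 0 0; 0 -0.1 0.4 0 0; 0 0 0 0 0"}}

```text
clock: 28.05
tcp_pos: [0.4556, 0.0653, 0.0496]
orientation: [-2.078, -2.356, 0.0]
contact_force: [-1.1, 0.3, 2.2]
grip_width: -0.0002
```

```bash
python3 st.py;  python3 pic.py d2
```

```text
28.05 [-0.107  0.358 -0.201  2.171  0.12   0.622 -0.268] [0.4556 0.0653 0.0496] F [-1.1  0.3  2.2] -0.0002271173916990514
toolx 1.6964644292156086 tooly [ 0.992  0.125 -0.   ] tooly angle 0.12566810484090804 z [-0.  0. -1.]
tcp in stand mm [[-39.2  12.2  49.6]] tcp in seat [[-38.1  12.2 -10.5]]
```

View pics/d2.png

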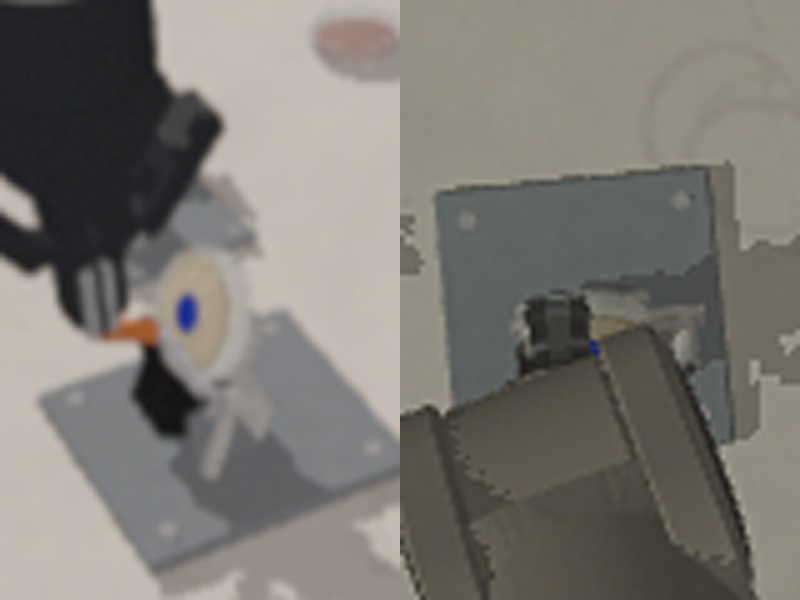

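Clip is moving down (pin near (135,330) in the crop) under a light load. I'll push to the stop and then lift straight up.

Call:
{"api": "carry_out", "payload": {"series": "0 -0.1 0.3 0 0; 0 -0.1 0.3 0 0; 0 0 0 0 0"}}

```text
clock: 28.52
tcp_pos: [0.4562, 0.0658, 0.0465]
orientation: [2.076, 2.354, 0.006]
contact_force: [-7.2, -0.2, 34.2]
grip_width: 0.0002
```

```bash
python3 st.py
```

```text
28.525 [-0.109  0.362 -0.2    2.176  0.124  0.609 -0.273] [0.4562 0.0658 0.0465] F [-7.2 -0.2 34.2] 0.00024103244749197785
toolx 1.6962721301571335 tooly [0.992 0.125 0.005] tooly angle 0.12547446499551304 z [ 0.005  0.001 -1.   ]
tcp in stand mm [[-38.5  12.6  46.5]] tcp in seat [[-36.3  12.6 -13.1]]
```

34 N vertically, so it is against its end stop. Lifting off.

Call:
{"api": "carry_out", "payload": {"series": "0 0 -0.5 0 0; 0 -0.3 -1 0 0; 0 -1 -3 0 0; 0 0 -5 0 0; -3 0 -5 0 0; -5 0 -2 0 0; -5 0 0 0 0; -5 0 0 0 0"}}

```text
clock: 29.52
tcp_pos: [0.463, -0.1169, 0.2091]
orientation: [2.077, 2.356, 0.001]
contact_force: [0.8, 0.8, 0.1]
grip_width: 0.0001
```

```bash
python3 st.py; python3 pin.py; python3 pic.py d3;python3 - <<'E'
from bench import eyes
import cv2
cv2.imwrite("pics/d4.png",eyes.grab_frame("top")["color"])
E
```

```text
29.525 [ 0.179  0.143 -0.069  1.998  0.012  1.     0.23 ] [ 0.463  -0.1169  0.2091] F [0.8 0.8 0.1] 9.286440179772058e-05
toolx 1.6963935201631664 tooly [0.992 0.125 0.001] tooly angle 0.12559744157727493 z [ 0.001 -0.    -1.   ]
tcp in stand mm [[ -54.5 -169.5  209.1]] tcp in seat [[-112.  -169.5  131.7]]
side 37 247.81 211.08 ext 242 252 209 214
 spot 11 258.8181818181818 207.27272727272728 [[258.7949612  208.28777126]]
0 [[246.56 211.49]]
0.05 [[246.91 210.43]]
0.1 [[247.28 209.4 ]]
0.15 [[247.67 208.41]]
0.2 [[248.1  207.45]]
top 53 304.81 270.62 ext 303 307 265 276
 spot 15 308.8666666666667 259.26666666666665 [[309.84490222 258.07915267]]
0 [[305.91 269.45]]
0.05 [[305.9  269.04]]
0.1 [[305.94 268.63]]
0.15 [[306.05 268.21]]
0.2 [[306.22 267.78]]
```

View pics/d3.png

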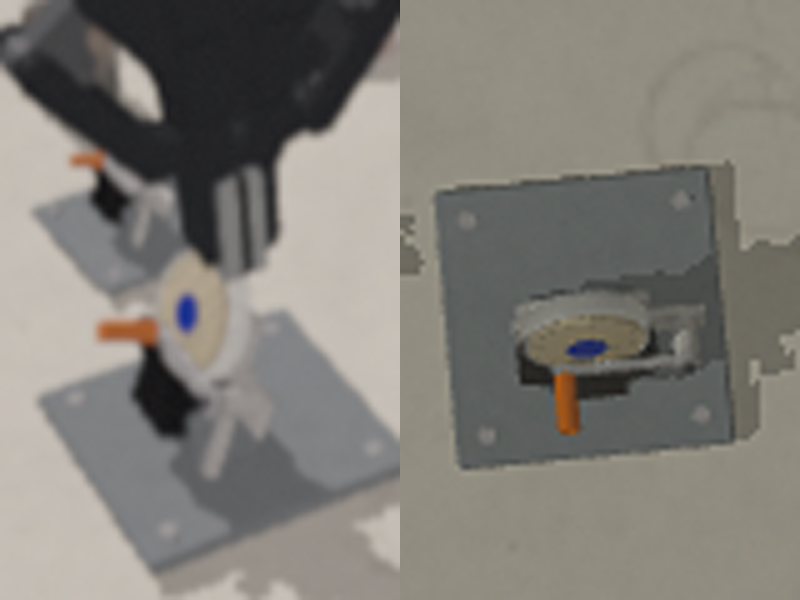

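View pics/d4.png

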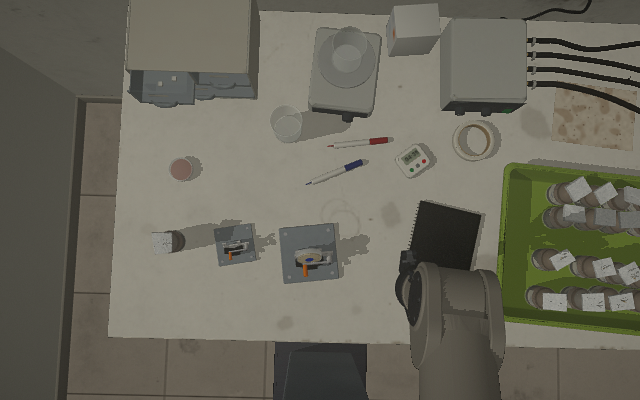

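```bash
python3 -c "
from bench import r
print(r.hand_in())"
```

```text
the job is handed in; nothing more can be done
None
```

I turned the dish over so its blue spot faces outward, seated it back in the cradle, and swung the clip down to its end stop. The job was handed in at about 29.7 s of the 64 s allowed; `hand_in` reports no verdict.

**Dish:** I gripped it by its two faces through the gap in the rest, lifted it, turned it half round and let it lean back. The last pictures show the blue spot within about 1.5 pixels of where it should be in both views, which is about the calibration error.

**Clip:** The first push left it roughly 0.06–0.1 rad up, too close to the limit, probably because the finger dragged on the arm as I lifted off. I pushed again farther out on the pin until the vertical force reached 34 N at the stop. After that the pin sat at about 0 rad in the side view; the top view agrees once its offset is taken out.

**Bystanders:** The other dish, the bottle and the timer look unmoved in the final top picture.

**Disagreements:**
- The fingertips appeared about 3 cm higher in the camera than the reported tool position and `tip_reach` imply. I set the heights from the pictures instead, and the grasp (14.0 mm wide, the dish's thickness) and placing bore that out.
- Fitting the stand from each camera alone gave positions about 3–5 mm apart, so I used both together.

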